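# Sweep spent filters off the tilted tray into the waste bin

## Task

Slide the yellow waste bin along the worktop, without lifting it, until its mouth is under the low, open lip of the tilted steel tray. Then take the blue-handled scraper from its rack and sweep both spent filter discs down the tray floor into the bin with its blade, never touching the discs with the gripper; finally hang the scraper back in its rack. Leave the roll of tape and the two small brown bottles alone.

Things in the scene. Friction and masses are not known exactly. Their poses are not given: they have to be found in the camera images.
- tray: Steel tray, fixed on a stand, tilted 0.26 rad about its y. Origin on the floor's upper face, 104 mm above the worktop; x runs down the slope, z square to the floor. Floor 5 mm thick, from x=-0.100 (back wall, high end) to +0.100 (open lip, 78 mm high); inner width 110 mm. Walls 5 mm thick, 19.5 mm above the floor. The stand is over 50 mm behind the lip: the bin's wall fits under the lip.
- tray_lip (a point): Middle of the tray's open lower lip, on the floor's upper face (tray x=+0.100, y=0).
- filter_a: Spent disc filter, white with a wine-red face, 50 mm across, 12 mm thick, 24 to 45 g; lies on the tray floor and does not slide by itself. Origin: centre of its underside; z is its axis. It is the higher one on the slope, its rear edge at least 20 mm from the back wall.
- filter_b: The same kind of disc, the lower one on the slope, nearer the lip.
- bin: Open yellow bin, 120 (x) x 150 (y) x 55 mm high, walls 5 mm, 0.3 kg, loose. Origin: centre of its underside. A black upright square grip post stands inside its +y wall, centred at x=0, y=+0.064: 22 x 22 mm, top 100 mm above the worktop (45 mm above the rim). Well placed, its -x wall is under the tray and the lip lies about 35 mm to the -x side of the bin's centre.
- scraper: Bench scraper, upright, blade down: steel blade with black rubber edge 96 mm wide (y), 6 mm thick (x), under a blue grip bar 26 (x) x 112 (y) x 24 mm (z). 0.15 kg. Origin: middle of the blade's lower edge; the bar lies 75 to 99 mm above it. Both faces are alike: it may be turned round.
- rack: Fixed grey rack: base plate 80 x 110 x 8 mm and two pairs of posts at y=-0.040 and +0.040 (12 mm wide in y), each pair with a 14 mm slot (x=-0.007 to 0.007) open at the top; tops 85 mm above the worktop. The scraper's blade hangs in the slots, along y; its bar rests on the post tops, the blade's edge 10 mm above the worktop. Origin: centre of its underside.
- label_tape: Roll of white label tape lying flat, 68 mm across, 18 mm high; leave alone. Origin: centre of its underside.
- iodine_bottle: Small brown bottle with white cap, 43 mm across, 96 mm high; leave alone. Origin: centre of its underside.
- indicator_bottle: Small brown bottle with black cap, 42 mm across, 93 mm high; leave alone. Origin: centre of its underside.
Not all that is in view belongs to the job. Of the things that look like the scraper, the largest one is meant.

How it is judged:
By the outcome, as a careful person would: the job done as asked, in the order asked, and still so for the second after the job is handed in, with the robot touching nothing.
It also fails if it takes over 72 s, if anything falls off the work surface, if the arm or the gripper's body presses on something with over 40 N, if the wrist force passes 120 N, or if a joint passes its speed limit or range.

## Robot

A 6-joint arm with a two-finger parallel gripper is mounted at the origin on a cart in front of the work surface, level with it; the furniture and walls round the work are solid. World frame = base frame: x ahead of the robot, y to its left, z up, the work surface at z = 0. Lengths are in m, angles in rad, forces in N, time in s.
With the tool pointing down it reaches from about 0.35 to 0.975 m from the base axis. Payload 7.1 kg.
Tool frame: the origin (TCP) lies between the finger pads; the fingertips stand 25 mm ahead of it and the grasp point (between the pads) lies 6 mm ahead of it; z points along the fingers, x is the direction in which the jaws open and shut, and the axes are right-handed (so a half turn about z gives the same grasp; the last joint's range is limited). The gripper opens to 88 mm and grips with 3 to 60 N. Pads are 20 mm wide; open, the fingers measure 115 mm over their backs; the gripper's body (75 mm by 178 mm) begins 61 mm behind the grasp point.
Start: joints at [-1.135, 0.423, 1.63, -0, 1.089, -0.019], TCP at [0.275, -0.561, 0.248] pointing down, gripper open.
Joint ranges: [-3, 3], [-0.9, 2.11], [0.09, 2.58], [-1.31, 4.45], [0.11, 2.69], [-2.54, 2.54]. Speed limits (rad/s): [2.39, 2.39, 3.01, 3.14, 3.14, 3.14].

## Interface

Orientations are given as [roll, pitch, yaw] about the fixed x, y, z axes, in that order (R = Rz(yaw) Ry(pitch) Rx(roll)).
In Python, from plant import * gives the robot as it stands. The module is installed in compiled form; this text tells all that it offers.
- The arm moves only by the shell command python3 -m inch 'ROWS' [FORCE]. ROWS is JSON, a list of rows, each an object of numbers: "fingers": the opening in per cent of the stroke, from 0 (shut) to 100 (fully open); "dx", "dy", "dz": the shift along the tool's x, y, z in mm; "yaw": the turn about the tool's z in degrees. In form: [{"fingers": .., "dx": .., "dy": .., "dz": .., "yaw": ..}, ...]. A call has 1 to 5 rows; each row shifts and turns the commanded pose from where the row before left it, along the tool's axes as they then stand; what a row does not reach is not made up. A row lasts 1/12 s, in which the tool goes at most 41.7 mm and 7.16 degrees, less where a joint would pass 70% of its speed; a pose out of reach is approached as far as the arm can. A call is refused whole if a number of a shift passes 41.7 or a number of a turn 7.16, either way. A call with a gripper value outside its range is refused whole. The fingers move at their own pace and stop on an object; FORCE is the grip in N (left out, the last holds). Time passes only in rows, so rows that do not move let the fingers close. It gives the time, the measured TCP pose, the force and the opening at its end, in the units of the state.
- observe(): the state, without advancing time (a new reading comes with each control period).
- get_image(name): name is "scene" or "top"; returns the picture (420x560x3 uint8, red, green, blue); there is no depth.
- camera_params(name): a dict with "camera_matrix" (3x3 intrinsics, pixels), "world_to_cam" (4x4, takes a point from world to camera coordinates). Camera axes: x right, y down, z forward; pixel columns grow to the right and rows downward; lengths in m; the calibration is good to about 2 mm. A picture is of the moment at which its call begins. camera_params takes no time and is no camera call.
- finish_job(): hands the job in, once; it reports no verdict.
Trained networks look in the newest picture that a camera, given by its name, has taken for a name from the list of things; names that differ only in an ending like _2 or _b are one class to them, and where a whole thing is asked for, a point or a joint stands for the part that bears it (a point fixed in the world has none). Each returns a list of dicts, best first, with "conf" (0 to 1); they miss things now and then, are a little off and sometimes report something else, mostly with a low value. They report only what shows in the picture. A call takes as long as a camera call. They do not tell look-alikes from the thing itself.
- silhouettes(camera, label): "region" (420x560 bool, what is visible of it) and "rect" ([centre column, centre row, width, height] in pixels, round what is visible of it).
- mark_of(camera, label): "location" ([column, row] in pixels: a listed point, or the origin of a listed thing).
The state is a dict: "clock": time; "q": joint angles; "joint_velocities": joint speeds; "tau": joint torques, N m; "ee_pos": TCP position; "tool_rot": TCP orientation; "wrist_force": force on the tool from outside, world axes, zero at the start; "ft_torque": the same for the moment, N m; "finger_gap": opening from 0.0 (shut) to 1.0 (fully open).
Only numpy, scipy, OpenCV 4.12 (cv2) and the standard library are available. Lean on these libraries where they do the work, as an engineer would, in place of code of your own. Each camera call takes 0.05 s, during which the arm holds its last target.

## Working session

There is one attempt and no reset: what is moved stays moved. The work goes in short steps, Python scripts to look and compute and a shell command to move; the robot and the scene stay as the last step left them, time stands still between calls to the robot, and variables do not carry over. Pictures are saved under pics/ and viewed, and the job is handed in when it is done.

```bash
mkdir -p pics
python3 - <<'E'
from plant import *
import cv2
for n in ["scene","top"]:
    im=get_image(n); cv2.imwrite(f"pics/{n}0.png",im[:,:,::-1])
    print(camera_params(n))
print(observe())
E
```

```text
{'camera_matrix': array([[465.68267929,   0.        , 282.91089587],
       [  0.        , 465.68267929, 210.17686662],
       [  0.        ,   0.        ,   1.        ]]), 'world_to_cam': array([[ 0.89695552, -0.4418502 , -0.01546588, -0.48840376],
       [-0.316502  , -0.61728765, -0.72026554,  0.21452788],
       [ 0.30870257,  0.65094113, -0.69352604,  1.28176258],
       [ 0.        ,  0.        ,  0.        ,  1.        ]])}
{'camera_matrix': array([[441.35247666,   0.        , 284.12632904],
       [  0.        , 441.35247666, 211.71110675],
       [  0.        ,   0.        ,   1.        ]]), 'world_to_cam': array([[-2.89717814e-02, -9.99579821e-01,  9.03726282e-04,
        -2.74292182e-02],
       [-9.85068579e-01,  2.83976671e-02, -1.69804201e-01,
         5.55456914e-01],
       [ 1.69707189e-01, -5.80976254e-03, -9.85477406e-01,
         1.38347936e+00],
       [ 0.00000000e+00,  0.00000000e+00,  0.00000000e+00,
         1.00000000e+00]])}
{'clock': 0.1, 'q': array([-1.13498771e+00,  4.23780107e-01,  1.63059036e+00,  2.01797969e-05,
        1.08858408e+00, -1.90284864e-02]), 'joint_velocities': array([ 0.00089788, -0.00156566, -0.00078591, -0.00014515, -0.00140301,
        0.000533  ]), 'tau': array([ 8.59044558e-04, -5.45609236e+01, -2.74324751e+01,  6.45785057e-02,
        1.87531777e-02, -3.75283514e-05]), 'ee_pos': array([ 0.27439211, -0.56103971,  0.24697873]), 'tool_rot': array([-3.14154888e+00,  1.36130748e-03, -1.11596856e+00]), 'wrist_force': array([-0.39763098,  0.31611805,  0.35061931]), 'ft_torque': array([-0.02183414, -0.01875567, -0.02590737]), 'finger_gap': 1.005848231837607}
```

View pics/scene0.png

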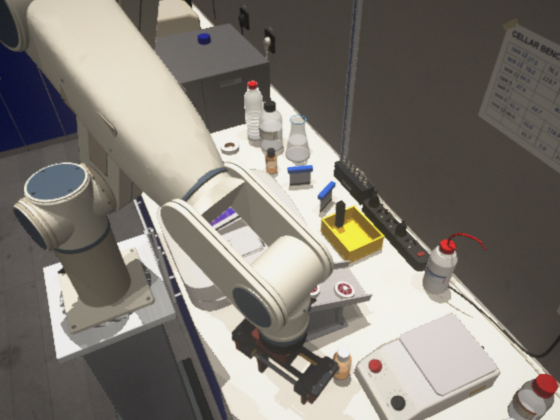

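View pics/top0.png

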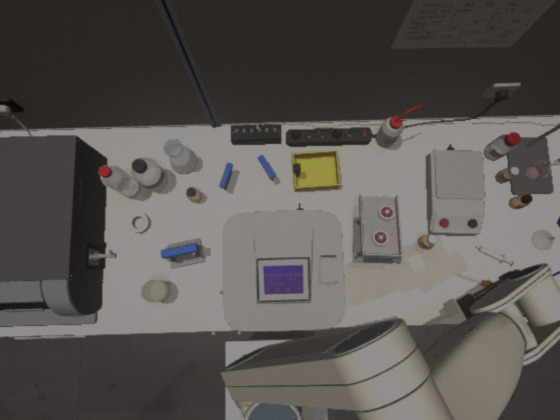

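```bash
cat > h.py <<'E'
import numpy as np, cv2
from plant import *
def ray(cam,px):
    c=camera_params(cam); K=c["camera_matrix"];T=c["world_to_cam"];R=T[:3,:3];t=T[:3,3]
    d=R.T@np.linalg.inv(K)@np.array([px[0],px[1],1.0]); o=-R.T@t
    return o,d
def unp(cam,px,z):
    o,d=ray(cam,px); return o+d*(z-o[2])/d[2]
def proj(cam,p):
    c=camera_params(cam); q=c["world_to_cam"]@np.append(p,1); u=c["camera_matrix"]@q[:3]; return u[:2]/u[2]
def crop(im,r,c,h,w,f,name):
    o=im[r:r+h,c:c+w,::-1]; cv2.imwrite(name,cv2.resize(o,None,fx=f,fy=f,interpolation=cv2.INTER_CUBIC))
E
python3 - <<'E'
from h import *
im=get_image("top")
crop(im,140,140,130,160,5,"pics/c1.png")
crop(im,130,280,150,180,4,"pics/c2.png")
for l in ["bin","scraper","rack","filter_a","tray","tray_lip","label_tape","iodine_bottle"]:
    s=mark_of("top",l); print(l,[(np.round(d["location"],1),round(d["conf"],2),np.round(unp("top",d["location"],0),3)) for d in s])
E
```

```text
bin [(array([376.1, 194.6]), 0.65, array([ 0.612, -0.356,  0.   ])), (array([313.9, 170.8]), 0.58, array([ 0.701, -0.149,  0.   ]))]
scraper [(array([267.7, 166.9]), 0.73, array([0.719, 0.008, 0.   ])), (array([182.7, 253.2]), 0.71, array([0.433, 0.295, 0.   ])), (array([229.9, 182.3]), 0.55, array([0.669, 0.137, 0.   ]))]
rack [(array([184.4, 257.2]), 0.87, array([0.42 , 0.289, 0.   ]))]
filter_a [(array([379.9, 225.6]), 0.61, array([ 0.506, -0.362,  0.   ])), (array([374.9, 240.8]), 0.59, array([ 0.456, -0.342,  0.   ])), (array([385.1, 216.3]), 0.48, array([ 0.537, -0.381,  0.   ])), (array([422.5, 240.9]), 0.42, array([ 0.451, -0.499,  0.   ]))]
tray [(array([378.1, 228.3]), 0.91, array([ 0.498, -0.355,  0.   ]))]
tray_lip [(array([376.6, 197.6]), 0.94, array([ 0.602, -0.357,  0.   ]))]
label_tape [(array([138.6, 221.4]), 0.51, array([0.544, 0.443, 0.   ]))]
iodine_bottle [(array([376.4, 195.2]), 0.65, array([ 0.61 , -0.357,  0.   ])), (array([422.5, 239.3]), 0.64, array([ 0.457, -0.5  ,  0.   ]))]
```

View pics/c1.png

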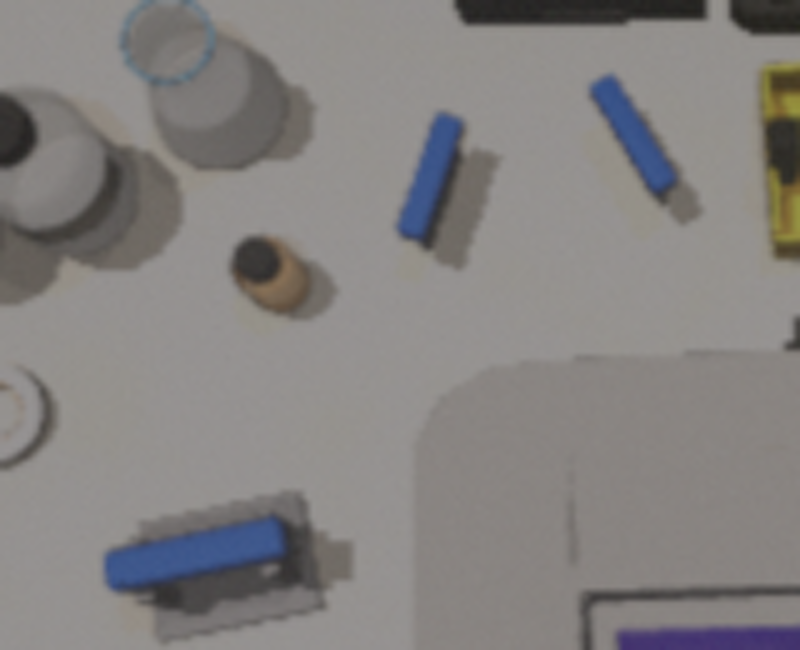

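View pics/c2.png

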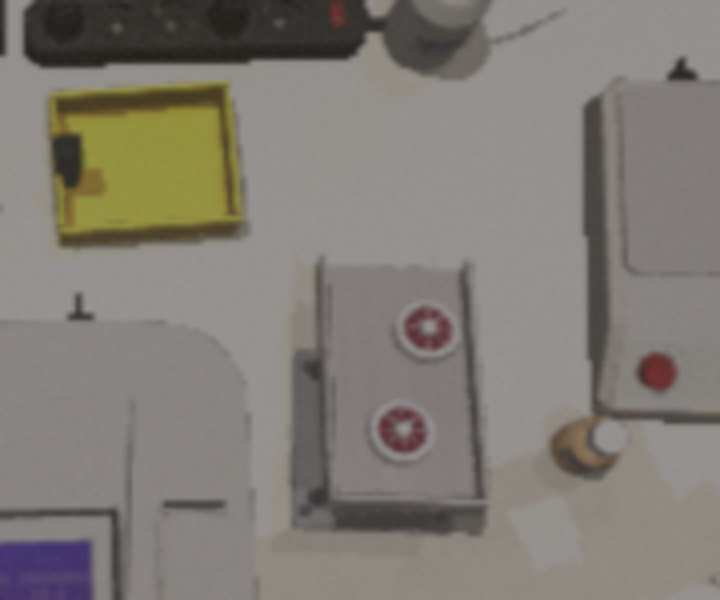

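The scraper candidates in the top view are (182,250) in the grey rack, (230,176) and (267,168). The one in the rack has clearly the longest bar (about 36 px, against 25 px for the others), and the crop confirms it. Next I'll make large crops for measuring.

Run:
```python
from h import *
im=get_image("top")
crop(im,145,285,52,62,12,"pics/b1.png")
crop(im,188,345,82,66,9,"pics/t1.png")
crop(im,230,152,42,62,12,"pics/r1.png")
```

```text
(no output)
```

View pics/b1.png

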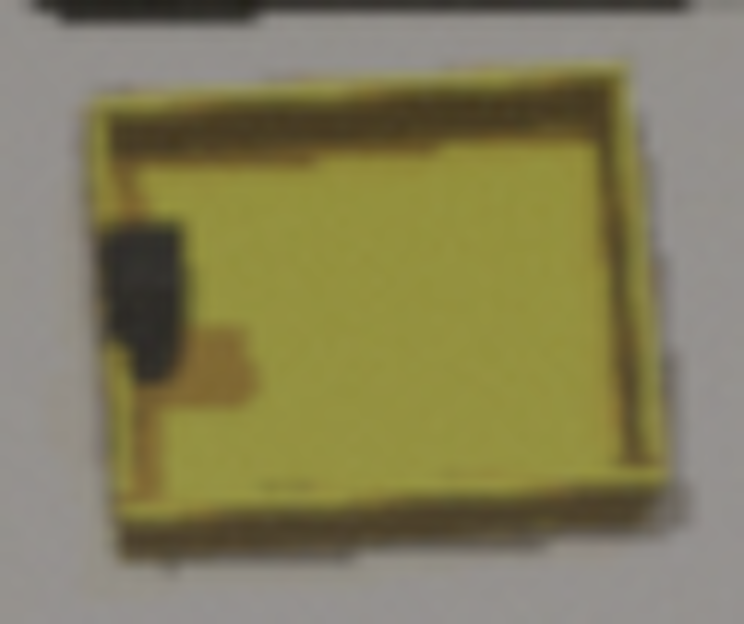

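View pics/t1.png

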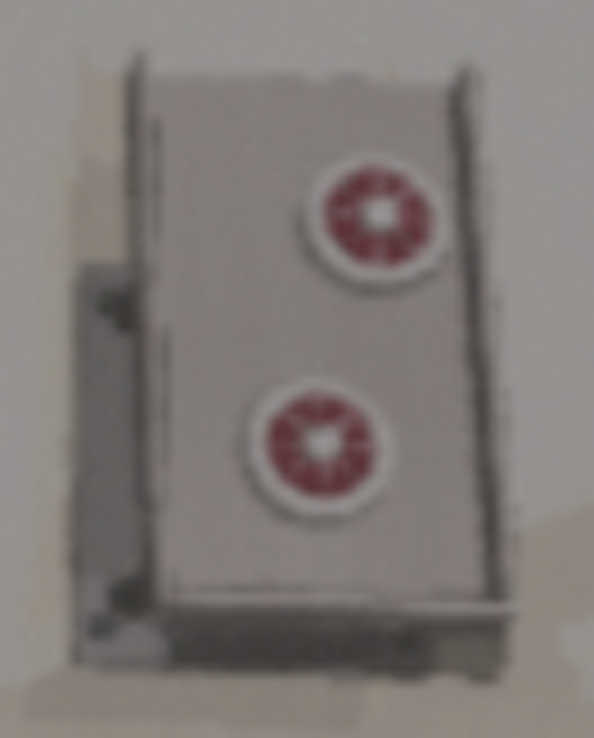

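View pics/r1.png

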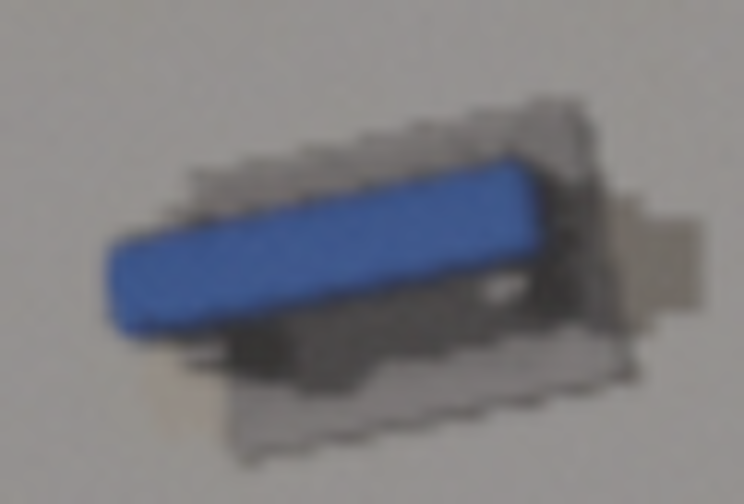

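```bash
cat > fit.py <<'E'
from h import *
from scipy.optimize import least_squares
def fit(model,px,x0,pitch=0,z0=0,cam="top"):
    model=np.array(model,float); px=np.array(px)
    cp,sp=np.cos(pitch),np.sin(pitch)
    Ry=np.array([[cp,0,sp],[0,1,0],[-sp,0,cp]])
    def res(v):
        c,s=np.cos(v[2]),np.sin(v[2]); Rz=np.array([[c,-s,0],[s,c,0],[0,0,1]])
        P=(Rz@Ry@model.T).T+[v[0],v[1],z0]
        return np.concatenate([proj(cam,p)-q for p,q in zip(P,px)])
    r=least_squares(res,x0); return r.x,np.round(r.fun,1)
def cl(pts,f,r,c): return (np.array(pts,float)+.5)/f-.5+[c,r]
E
python3 - <<'E'
from fit import *
np.set_printoptions(precision=4,suppress=True)
print("bin",*fit([(.06,.075,.055),(.06,-.075,.055),(-.06,-.075,.055),(-.06,.075,.055)],cl([(90,98),(627,66),(665,482),(118,518)],12,145,285),[.7,-.15,0]))
print("tray",*fit([(.1,.0575,.0195),(.1,-.0575,.0195),(.1,.055,0),(.1,-.055,0),(-.105,-.06,.0195)],cl([(138,57),(462,70),(152,78),(450,80),(512,610)],9,188,345),[.5,-.35,0],.26,.104))
print("bar",*fit([(.013,.056,.109),(.013,-.056,.109),(-.013,-.056,.109),(-.013,.056,.109)],cl([(108,245),(515,160),(540,245),(128,335)],12,230,152),[.43,.29,0]))
print("rack",*fit([(.04,.055,.008),(.04,-.055,.008),(-.04,-.055,.008),(-.04,.055,.008)],cl([(190,175),(582,95),(635,380),(245,465)],12,230,152),[.43,.29,0]))
print("discs",[unp("top",cl([p],9,188,345)[0],z) for p,z in [((378,218),.105),((320,447),.128)]])
print(proj("top",[.7,.1,0]))
E
```

```text
bin [ 0.6934 -0.1514  0.0356] [-0.3 -0.2  0.2 -0.3  0.2  0.3 -0.1  0.2]
tray [ 0.4932 -0.3345 -0.071 ] [ 0.3 -0.9  0.8 -0.8 -1.5 -0.4 -0.2  0.8  0.6  1.1]
bar [0.4344 0.2829 0.1853] [-0.9 -0.2  1.3 -0.9  0.7  0.3 -1.1  0.7]
rack [0.4341 0.2821 0.1846] [-0.   0.2  0.2 -0.1  0.2 -0.1 -0.5  0. ]
discs [array([ 0.5351, -0.3616,  0.105 ]), array([ 0.4539, -0.3312,  0.128 ])]
[240.7264 173.1359]
```

```bash
cat > go.py <<'E'
import sys
from h import *
def st():
    o=observe(); return o
def rot(o):
    from scipy.spatial.transform import Rotation as R
    return R.from_euler('xyz',o["tool_rot"]).as_matrix()
if __name__=="__main__":
    a=[float(v) for v in sys.argv[1:]]
    o=observe(); R=rot(o)
    print("t%.2f"%o["clock"],"pos",np.round(o["ee_pos"],4),"rot",np.round(o["tool_rot"],3),"F",np.round(o["wrist_force"],1),"gap mm",round(o["finger_gap"]*88,1))
    if a:
        dy=(a[3]-o["tool_rot"][2]+np.pi)%(2*np.pi)-np.pi
        d=R.T@(np.array(a[:3])-o["ee_pos"])*1000
        print("tool mm now",np.round(d,1),"turn deg",round(-np.degrees(dy),2))
        c,s=np.cos(a[3]),np.sin(a[3]); w=(np.array(a[:3])-o["ee_pos"])*1000
        print("tool mm at final yaw",np.round([c*w[0]+s*w[1], s*w[0]-c*w[1], -w[2]],1))
E
python3 -m inch '[{"dx":15,"dy":-30,"dz":-10,"yaw":6},{"dx":13,"dy":-32,"dz":-10,"yaw":6},{"dx":11,"dy":-33,"dz":-10,"yaw":6},{"dx":9,"dy":-34,"dz":-10,"yaw":6},{"dy":-35}]' 10; python3 go.py .65 -.5 .28 -1.535
```

```text
t0.60 pos [ 0.2746 -0.5615  0.2477] rot [ 3.142 -0.    -1.116] F [-1.  -0.2  0.1] gap mm 87.6
tool mm now [ 109.7 -364.3  -32.3] turn deg 24.01
tool mm at final yaw [ -48.  -377.4  -32.3]validation failed for argument at $[0]...
```

```bash
python3 -m inch '[{"fingers":100,"dx":15,"dy":-30,"dz":-10,"yaw":6},{"fingers":100,"dx":13,"dy":-32,"dz":-10,"yaw":6},{"fingers":100,"dx":11,"dy":-33,"dz":-10,"yaw":6},{"fingers":100,"dx":9,"dy":-34,"dz":-10,"yaw":6},{"fingers":100,"dx":0,"dy":-35,"dz":0,"yaw":0}]' 10; python3 go.py .65 -.5 .28 -1.535
```

```text
clock: 1.02
ee_pos: [0.4493, -0.5699, 0.2904]
tool_rot: [-3.139, -0.004, -1.541]
wrist_force: [0.1, -0.5, 0.2]
finger_gap: 1.002
t1.02 pos [ 0.4493 -0.5699  0.2904] rot [-3.139 -0.004 -1.541] F [ 0.1 -0.5  0.2] gap mm 88.2
tool mm now [ -63.9 -202.6   10.6] turn deg -0.35
tool mm at final yaw [ -62.6 -203.    10.4]
```

```bash
python3 -m inch '[{"fingers":100,"dx":-12,"dy":-38,"dz":0,"yaw":0},{"fingers":100,"dx":-12,"dy":-38,"dz":0,"yaw":0},{"fingers":100,"dx":-12,"dy":-38,"dz":0,"yaw":0},{"fingers":100,"dx":-20,"dy":-34,"dz":0,"yaw":0},{"fingers":100,"dx":-20,"dy":-34,"dz":0,"yaw":0}]' 10;  python3 -m inch '[{"fingers":100,"dx":-40,"dy":0,"dz":0,"yaw":0},{"fingers":100,"dx":-40,"dy":0,"dz":0,"yaw":0},{"fingers":100,"dx":-40,"dy":0,"dz":0,"yaw":0},{"fingers":100,"dx":-40,"dy":0,"dz":0,"yaw":0},{"fingers":100,"dx":-40,"dy":0,"dz":0,"yaw":0}]';python3 -m inch '[{"fingers":100,"dx":-40,"dy":0,"dz":0,"yaw":0},{"fingers":100,"dx":-40,"dy":0,"dz":0,"yaw":0},{"fingers":100,"dx":-40,"dy":0,"dz":0,"yaw":0},{"fingers":100,"dx":0,"dy":0,"dz":0,"yaw":0}]';python3 go.py .691 -.087 .2 -1.535
python3 - <<'E'
from h import *
im=get_image("scene"); cv2.imwrite("pics/s2.png",cv2.resize(im[:,:,::-1],(784,588),interpolation=cv2.INTER_CUBIC))
E
```

```text
clock: 1.43
ee_pos: [0.628, -0.4852, 0.2873]
tool_rot: [3.141, 0.0, -1.535]
wrist_force: [-0.7, -1.0, -0.4]
finger_gap: 1.0
clock: 1.85
ee_pos: [0.6188, -0.2843, 0.2875]
tool_rot: [3.141, 0.0, -1.535]
wrist_force: [1.2, -0.6, 0.3]
finger_gap: 0.997
clock: 2.18
ee_pos: [0.6144, -0.16, 0.2878]
tool_rot: [3.141, 0.002, -1.53]
wrist_force: [-0.2, -0.3, -0.2]
finger_gap: 0.998
t2.18 pos [ 0.6144 -0.16    0.2878] rot [ 3.141e+00  2.000e-03 -1.530e+00] F [-0.2 -0.3 -0.2] gap mm 87.8
tool mm now [-69.7 -79.6  87.9] turn deg 0.27
tool mm at final yaw [-70.3 -79.2  87.8]
```

View pics/s2.png

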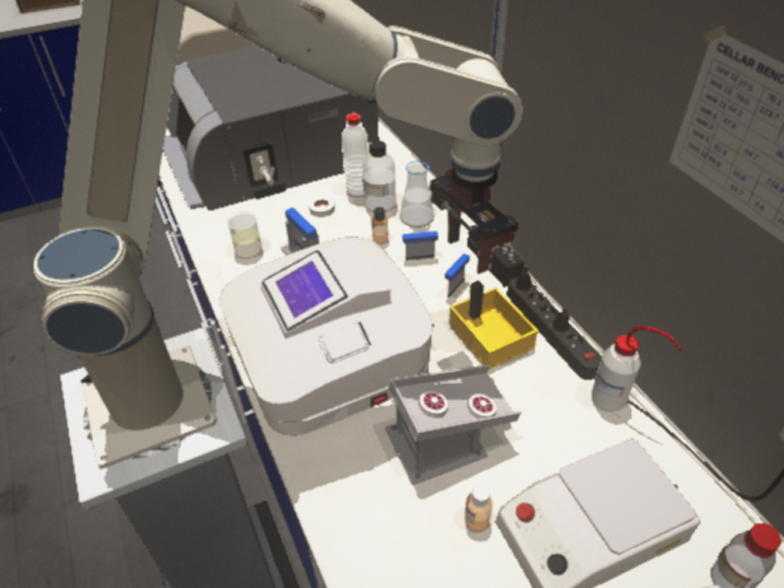

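Run:
```python
from h import *
im=get_image("scene")
crop(im,258,270,87,108,7,"pics/t2.png")
crop(im,140,195,60,80,9,"pics/r2.png")
crop(im,190,310,80,90,8,"pics/b2.png")
```

```text
(no output)
```

View pics/t2.png

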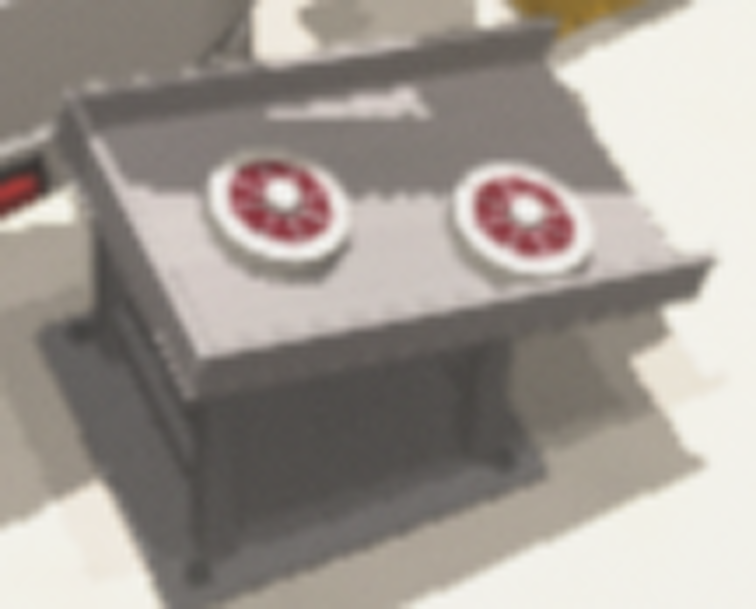

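View pics/r2.png

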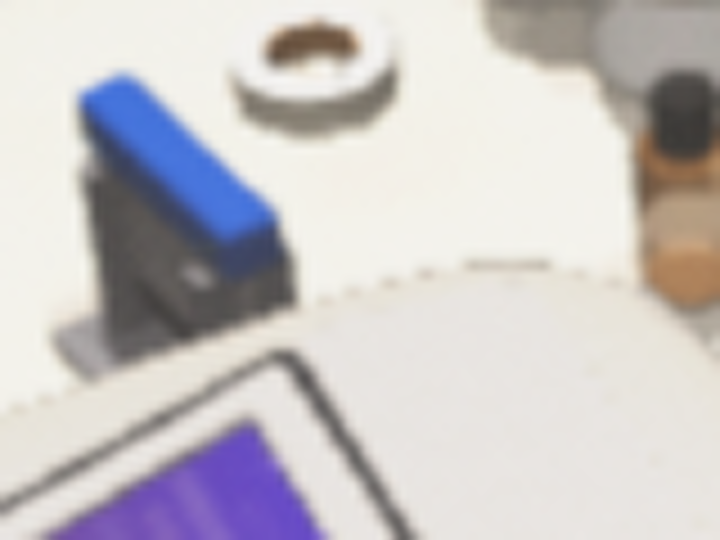

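View pics/b2.png

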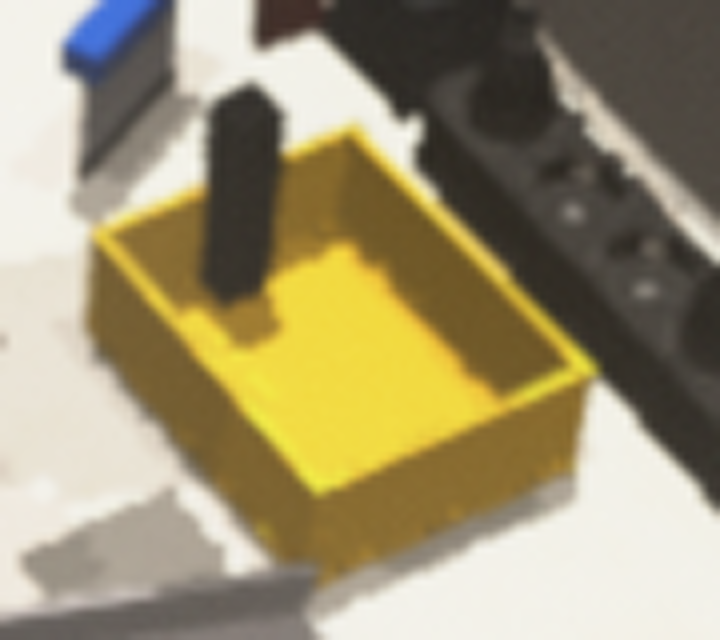

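```bash
cat >> fit.py <<'E'
def fit2(obs,x0,pitch=0,z0=0):
    cp,sp=np.cos(pitch),np.sin(pitch)
    Ry=np.array([[cp,0,sp],[0,1,0],[-sp,0,cp]])
    def res(v):
        c,s=np.cos(v[2]),np.sin(v[2]); Rz=np.array([[c,-s,0],[s,c,0],[0,0,1]])
        out=[]
        for cam,M,px in obs:
            P=(Rz@Ry@np.array(M,float).T).T+[v[0],v[1],z0]
            out+=[proj(cam,p)-q for p,q in zip(P,px)]
        return np.concatenate(out)
    r=least_squares(res,x0,loss="soft_l1"); return r.x,np.round(r.fun,1)
E
python3 - <<'E'
from fit import *
np.set_printoptions(precision=4,suppress=True)
R=[(.06,.075,.055),(.06,-.075,.055),(-.06,-.075,.055),(-.06,.075,.055)]
print("bin",*fit2([("top",R,cl([(90,98),(627,66),(665,482),(118,518)],12,145,285)),("scene",R,cl([(355,128),(595,372),(318,494),(95,232)],8,190,310))],[.7,-.15,0]))
T=[(.1,.0575,.0195),(.1,-.0575,.0195),(.1,.055,0),(.1,-.055,0),(-.105,-.06,.0195)]
ts=[(.1,.0575,.0195),(.1,-.0575,.0195),(-.105,-.06,.0195),(-.105,.06,.0195)]
tsp=cl([(552,25),(712,260),(200,362),(65,105)],7,258,270)
print("tray",*fit2([("top",T,cl([(138,57),(462,70),(152,78),(450,80),(512,610)],9,188,345)),("scene",ts,tsp)],[.5,-.35,0],.26,.104))
print("tray scene",*fit2([("scene",ts,tsp)],[.5,-.35,0],.26,.104))
B=[(.013,.056,.109),(.013,-.056,.109),(-.013,-.056,.109),(-.013,.056,.109)]
bs=cl([(125,75),(277,215),(225,245),(80,100)],9,140,195)
print("bar",*fit2([("top",B,cl([(108,245),(515,160),(540,245),(128,335)],12,230,152)),("scene",B,bs)],[.43,.29,0]))
for z in(.1,):print("post",unp("top",cl([(145,266)],12,145,285)[0],z),unp("scene",cl([(245,105)],8,190,310)[0],z))
E
```

```text
bin [ 0.6941 -0.1521  0.0375] [-0.1 -0.4  0.4 -0.6  0.4  0.1  0.1  0.   0.  -0.8  0.1  0.1 -0.3  0.3
 -0.9 -0.3]
tray [ 0.4925 -0.3364 -0.0586] [ 0.4 -0.4  1.  -0.8 -1.3  0.   0.   0.8  1.7  1.1  0.4 -0.5  0.3 -0.8
 -0.   0.5 -1.1 -1.4]
tray scene [ 0.4917 -0.3379 -0.057 ] [ 0.4 -0.1  0.4 -0.3  0.   1.2 -1.2 -0.8]
bar [0.4339 0.2817 0.1794] [-0.5 -0.1  1.7 -0.6  1.1  0.6 -0.8  0.7  0.4 -0.8  1.   0.1 -0.2 -0.1
 -1.4 -0.7]
post [ 0.6893 -0.0871  0.1   ] [ 0.6907 -0.0876  0.1   ]
```

Run:
```python
from fit import *
def W(v,m,pitch=.26,z0=.104):
    cp,sp=np.cos(pitch),np.sin(pitch);Ry=np.array([[cp,0,sp],[0,1,0],[-sp,0,cp]])
    c,s=np.cos(v[2]),np.sin(v[2]);Rz=np.array([[c,-s,0],[s,c,0],[0,0,1]])
    return Rz@Ry@np.array(m)+[v[0],v[1],z0]
out=[]
for cam,r,c,h,w,f in [("top",188,345,82,66,7),("scene",258,270,82,108,4)]:
    im=get_image(cam)[r:r+h,c:c+w,::-1]
    im=cv2.resize(im,None,fx=f,fy=f,interpolation=cv2.INTER_CUBIC)
    def P(v,m): 
        q=(proj(cam,W(v,m))-[c,r]+.5)*f-.5; return tuple(np.round(q).astype(int).tolist())
    for v,col in [((.492,-.3372,-.058),(0,255,0))]:
        for a,b in [((.1,.055,0),(-.1,.055,0)),((.1,-.055,0),(-.1,-.055,0)),((.1,.055,0),(.1,-.055,0)),((-.1,.055,0),(-.1,-.055,0)),((.1,.06,.0195),(-.105,.06,.0195)),((.1,-.06,.0195),(-.105,-.06,.0195)),((-.105,.06,.0195),(-.105,-.06,.0195))]:
            cv2.line(im,P(v,a),P(v,b),col,1)
    out.append(im)
H=max(o.shape[0] for o in out)
out=[cv2.copyMakeBorder(o,0,H-o.shape[0],0,0,cv2.BORDER_CONSTANT) for o in out]
o=np.hstack(out);o=o[:,:];print(o.shape);o=cv2.resize(o,None,fx=min(1,800/o.shape[1]),fy=min(1,800/o.shape[1]));cv2.imwrite("pics/ov.png",o)
```

```text
(574, 894, 3)
```

View pics/ov.png

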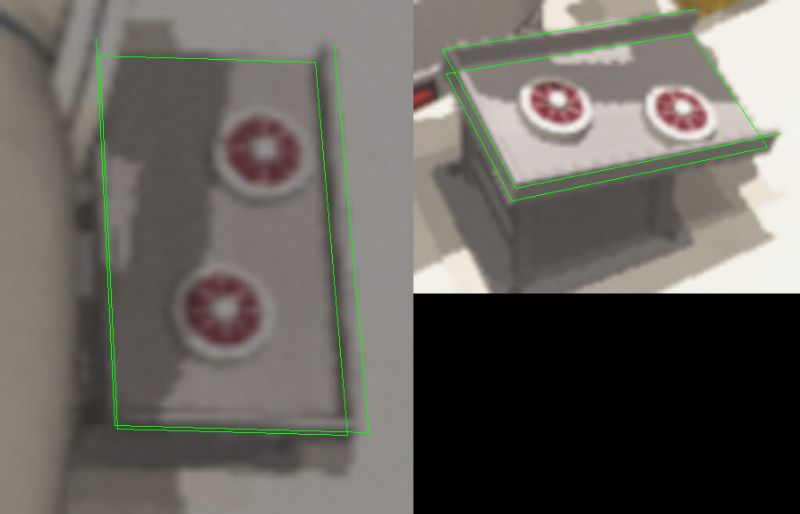

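Run:
```python
from fit import *
np.set_printoptions(precision=4,suppress=True)
M=[(.1,-.055,0),(.1,-.055,.0195),(-.1,-.055,.0195),(-.105,-.06,.0195),(.1,.06,.0195),(-.1,.055,.0195),(.1,.055,0)]
px=cl([(450,83),(468,70),(503,601),(513,612),(143,57),(170,600),(150,80)],9,188,345)
ts=[(.1,.06,.0195),(.1,-.06,.0195),(-.105,-.06,.0195),(-.105,.06,.0195),(-.1,-.055,.0195)]
tsp=cl([(550,22),(715,260),(195,368),(60,105),(205,350)],7,258,270)
for p in (.26,.22,.3):
  print("top",*fit2([("top",M,px)],[.5,-.35,0],p,.104))
  print("both",*fit2([("top",M,px),("scene",ts,tsp)],[.5,-.35,0],p,.104))
```

```text
top [ 0.4924 -0.3358 -0.0746] [ 0.4  0.8 -0.1 -0.5  0.2  0.7  0.9  1.2 -0.6 -0.7  0.  -0.9 -0.8 -0.4]
both [ 0.4919 -0.3366 -0.0653] [ 0.3  0.8 -0.2 -0.5  0.7  0.7  1.4  1.2 -0.6 -0.4  0.6 -0.5 -0.8 -0.1
  0.3 -0.5  0.3  0.4  0.2 -0.4 -0.5 -1.5 -0.2  0.1]
top [ 0.4923 -0.3358 -0.0681] [ 0.5  0.2 -0.  -0.9  0.1  1.3  0.7  1.8 -0.5 -0.9 -0.  -0.  -0.8 -0.8]
both [ 0.4927 -0.3362 -0.0674] [ 0.6  0.   0.1 -1.1  0.2  1.2  0.9  1.6 -0.4 -1.   0.1 -0.2 -0.7 -0.9
  0.8 -1.7  0.7 -0.8 -0.4  0.6 -0.9 -0.6 -0.7  1. ]
top [ 0.4926 -0.3358 -0.0843] [ 0.3  1.5 -0.2 -0.   0.2  0.1  0.9  0.6 -0.5 -0.6 -0.1 -1.8 -0.7 -0. ]
both [ 0.4914 -0.3367 -0.0675] [ 0.1  1.6 -0.4  0.   1.   0.2  1.8  0.6 -0.7  0.1  0.8 -1.1 -0.9  0.6
  0.   0.7 -0.2  1.6  0.7 -1.6 -0.  -2.7  0.3 -1. ]
```

```bash
python3 -m inch '[{"fingers":100,"dx":-35,"dy":-20,"dz":20,"yaw":0},{"fingers":100,"dx":-35,"dy":-20,"dz":20,"yaw":0},{"fingers":100,"dx":0,"dy":-20,"dz":25,"yaw":0},{"fingers":100,"dx":0,"dy":-18,"dz":25,"yaw":0},{"fingers":100,"dx":0,"dy":0,"dz":0,"yaw":0}]' 20; python3 go.py .690 -.0873 .088 -1.534
```

```text
clock: 2.8
ee_pos: [0.6875, -0.0995, 0.1947]
tool_rot: [3.135, 0.001, -1.536]
wrist_force: [-2.3, 0.2, -0.1]
finger_gap: 0.999
t2.80 pos [ 0.6875 -0.0995  0.1947] rot [ 3.135e+00  1.000e-03 -1.536e+00] F [-2.3  0.2 -0.1] gap mm 87.9
tool mm now [-12.   -3.6 106.7] turn deg -0.09
tool mm at final yaw [-12.1  -3.  106.7]
```

```bash
python3 -m inch '[{"fingers":100,"dx":0,"dy":0,"dz":0,"yaw":0},{"fingers":100,"dx":0,"dy":0,"dz":0,"yaw":0}]' ; python3 go.py .690 -.0873 .088 -1.534
```

```text
clock: 2.97
ee_pos: [0.6873, -0.1003, 0.2011]
tool_rot: [3.142, -0.0, -1.537]
wrist_force: [0.1, -0.0, 0.0]
finger_gap: 1.001
t2.97 pos [ 0.6873 -0.1003  0.2011] rot [ 3.142 -0.    -1.537] F [ 0.1 -0.   0. ] gap mm 88.1
tool mm now [-12.9  -3.1 113.1] turn deg -0.15
tool mm at final yaw [-12.8  -3.1 113.1]
```

```bash
python3 -m inch '[{"fingers":100,"dx":-13,"dy":-3,"dz":30,"yaw":0},{"fingers":100,"dx":0,"dy":0,"dz":30,"yaw":0},{"fingers":100,"dx":0,"dy":0,"dz":30,"yaw":0},{"fingers":100,"dx":0,"dy":0,"dz":23,"yaw":0},{"fingers":100,"dx":0,"dy":0,"dz":0,"yaw":0}]' ; python3 go.py .690 -.0873 .088 -1.534
python3 - <<'E'
from h import *
im=get_image("scene");crop(im,170,290,100,110,7,"pics/g1.png")
E
```

```text
clock: 3.38
ee_pos: [0.6872, -0.0864, 0.0848]
tool_rot: [3.136, 0.001, -1.536]
wrist_force: [0.3, -0.1, -1.3]
finger_gap: 0.998
t3.38 pos [ 0.6872 -0.0864  0.0848] rot [ 3.136e+00  1.000e-03 -1.536e+00] F [ 0.3 -0.1 -1.3] gap mm 87.8
tool mm now [ 1.  -2.8 -3.2] turn deg -0.12
tool mm at final yaw [ 1.  -2.8 -3.2]
```

View pics/g1.png

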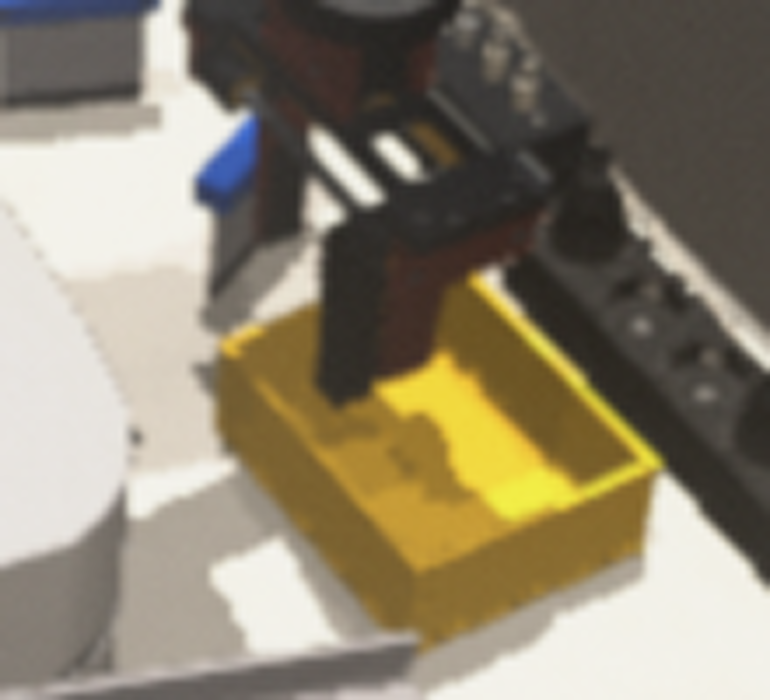

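```bash
python3 -m inch '[{"fingers":15,"dx":0,"dy":-2,"dz":-1,"yaw":0},{"fingers":15,"dx":0,"dy":0,"dz":0,"yaw":0},{"fingers":15,"dx":0,"dy":0,"dz":0,"yaw":0},{"fingers":15,"dx":0,"dy":0,"dz":0,"yaw":0},{"fingers":15,"dx":0,"dy":0,"dz":0,"yaw":0}]' 25; python3 go.py
```

```text
clock: 3.85
ee_pos: [0.6927, -0.0857, 0.09]
tool_rot: [-3.14, -0.0, -1.535]
wrist_force: [0.1, 0.6, 0.1]
finger_gap: 0.662
t3.85 pos [ 0.6927 -0.0857  0.09  ] rot [-3.14  -0.    -1.535] F [0.1 0.6 0.1] gap mm 58.2
```

```bash
python3 -m inch '[{"fingers":15,"dx":0,"dy":0,"dz":0,"yaw":0},{"fingers":15,"dx":0,"dy":0,"dz":0,"yaw":0},{"fingers":15,"dx":0,"dy":0,"dz":0,"yaw":0},{"fingers":15,"dx":0,"dy":0,"dz":0,"yaw":0},{"fingers":15,"dx":0,"dy":0,"dz":0,"yaw":0}]'; python3 -m inch '[{"fingers":15,"dx":0,"dy":0,"dz":0,"yaw":0},{"fingers":15,"dx":0,"dy":0,"dz":0,"yaw":0},{"fingers":15,"dx":0,"dy":0,"dz":0,"yaw":0},{"fingers":15,"dx":0,"dy":0,"dz":0,"yaw":0}]'; python3 go.py
```

```text
clock: 4.27
ee_pos: [0.692, -0.0856, 0.0885]
tool_rot: [3.141, 0.0, -1.535]
wrist_force: [-0.0, 0.2, 0.2]
finger_gap: 0.278
clock: 4.6
ee_pos: [0.6921, -0.0858, 0.0886]
tool_rot: [-3.142, -0.0, -1.535]
wrist_force: [1.2, -1.9, -0.6]
finger_gap: 0.249
t4.60 pos [ 0.6921 -0.0858  0.0886] rot [-3.142 -0.    -1.535] F [ 1.2 -1.9 -0.6] gap mm 21.9
```

```bash
python3 go.py .628 -.2813 .0886 -1.637; python3 -m inch '[{"fingers":15,"dx":8,"dy":0,"dz":0,"yaw":0},{"fingers":15,"dx":18,"dy":0,"dz":0,"yaw":1},{"fingers":15,"dx":20,"dy":5,"dz":0,"yaw":1},{"fingers":15,"dx":20,"dy":8,"dz":0,"yaw":1},{"fingers":15,"dx":20,"dy":8,"dz":0,"yaw":1}]';python3 go.py .628 -.2813 .0886 -1.637
```

```text
t4.60 pos [ 0.6921 -0.0858  0.0886] rot [-3.142 -0.    -1.535] F [ 1.2 -1.9 -0.6] gap mm 21.9
tool mm now [193.1  71.1   0. ] turn deg 5.85
tool mm at final yaw [199.3  51.   -0. ]
clock: 5.02
ee_pos: [0.6722, -0.1722, 0.0887]
tool_rot: [-3.141, 0.0, -1.605]
wrist_force: [1.0, 1.9, 0.3]
finger_gap: 0.246
t5.02 pos [ 0.6722 -0.1722  0.0887] rot [-3.141  0.    -1.605] F [1.  1.9 0.3] gap mm 21.7
tool mm now [110.5  40.5  -0. ] turn deg 1.83
tool mm at final yaw [1.117e+02 3.690e+01 1.000e-01]
```

```bash
python3 -m inch '[{"fingers":15,"dx":20,"dy":8,"dz":0,"yaw":1},{"fingers":15,"dx":20,"dy":8,"dz":0,"yaw":0.8},{"fingers":15,"dx":20,"dy":8,"dz":0,"yaw":0},{"fingers":15,"dx":20,"dy":7,"dz":0,"yaw":0},{"fingers":15,"dx":12,"dy":4,"dz":0,"yaw":0}]';python3 -m inch '[{"fingers":15,"dx":10,"dy":0,"dz":0,"yaw":0},{"fingers":15,"dx":0,"dy":0,"dz":0,"yaw":0},{"fingers":15,"dx":0,"dy":0,"dz":0,"yaw":0}]';python3 go.py .628 -.2813 .0886 -1.637
python3 - <<'E'
from h import *
im=get_image("top");crop(im,130,310,140,120,4,"pics/g2t.png")
im=get_image("scene");crop(im,200,270,140,150,4,"pics/g2.png")
E
```

```text
clock: 5.43
ee_pos: [0.631, -0.2633, 0.0886]
tool_rot: [3.141, 0.0, -1.637]
wrist_force: [-0.3, 2.2, -0.3]
finger_gap: 0.248
clock: 5.68
ee_pos: [0.6315, -0.272, 0.0886]
tool_rot: [-3.141, -0.0, -1.637]
wrist_force: [1.0, 0.1, -0.8]
finger_gap: 0.242
t5.68 pos [ 0.6315 -0.272   0.0886] rot [-3.141 -0.    -1.637] F [ 1.   0.1 -0.8] gap mm 21.3
tool mm now [ 9.5  2.9 -0. ] turn deg 0.02
tool mm at final yaw [ 9.5  2.9 -0. ]
```

View pics/g2t.png

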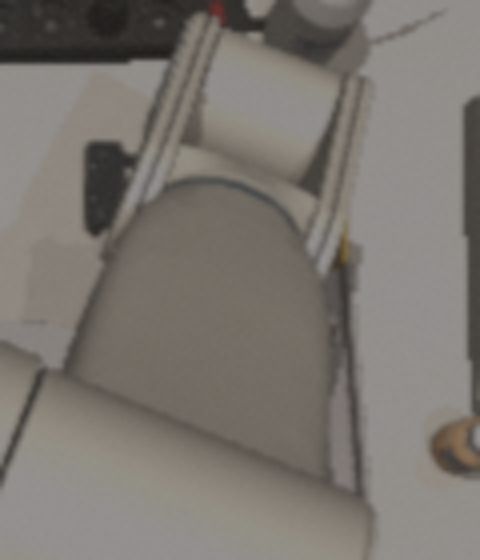

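View pics/g2.png

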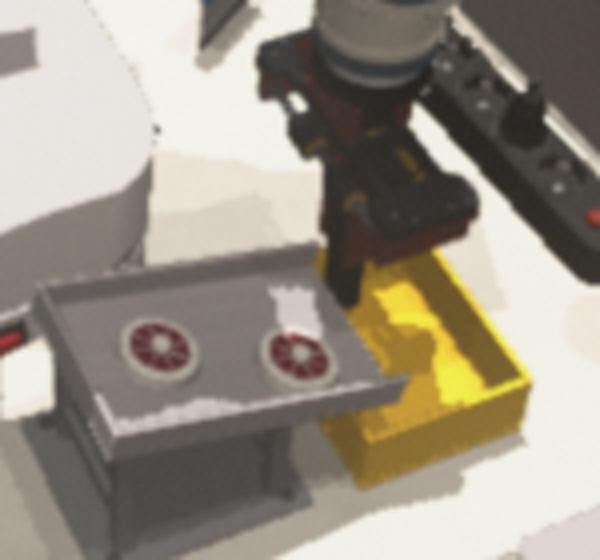

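```bash
python3 -m inch '[{"fingers":15,"dx":10,"dy":2,"dz":0,"yaw":0},{"fingers":15,"dx":0,"dy":0,"dz":0,"yaw":0},{"fingers":80,"dx":0,"dy":0,"dz":0,"yaw":0},{"fingers":80,"dx":0,"dy":0,"dz":0,"yaw":0},{"fingers":80,"dx":0,"dy":0,"dz":0,"yaw":0}]';python3 go.py; python3 -m inch '[{"fingers":80,"dx":0,"dy":0,"dz":0,"yaw":0},{"fingers":80,"dx":0,"dy":0,"dz":-10,"yaw":0},{"fingers":100,"dx":0,"dy":0,"dz":-40,"yaw":0},{"fingers":100,"dx":0,"dy":0,"dz":-40,"yaw":0},{"fingers":100,"dx":0,"dy":0,"dz":-40,"yaw":0}]';python3 go.py
```

```text
clock: 6.2
ee_pos: [0.6287, -0.2811, 0.0886]
tool_rot: [3.141, 0.0, -1.636]
wrist_force: [0.1, -0.0, -0.7]
finger_gap: 0.44
t6.20 pos [ 0.6287 -0.2811  0.0886] rot [ 3.141  0.    -1.636] F [ 0.1 -0.  -0.7] gap mm 38.7
clock: 6.62
ee_pos: [0.6283, -0.281, 0.2203]
tool_rot: [3.141, 0.0, -1.636]
wrist_force: [1.0, 0.8, 1.1]
finger_gap: 0.818
t6.62 pos [ 0.6283 -0.281   0.2203] rot [ 3.141  0.    -1.636] F [1.  0.8 1.1] gap mm 72.0
```

```bash
python3 -m inch '[{"fingers":100,"dx":0,"dy":0,"dz":-30,"yaw":-7},{"fingers":100,"dx":0,"dy":0,"dz":-30,"yaw":-7},{"fingers":100,"dx":0,"dy":0,"dz":-30,"yaw":-7},{"fingers":100,"dx":0,"dy":0,"dz":-10,"yaw":-7},{"fingers":100,"dx":0,"dy":0,"dz":0,"yaw":-7}]'; python3 -m inch '[{"fingers":100,"dx":0,"dy":0,"dz":0,"yaw":-7},{"fingers":100,"dx":0,"dy":0,"dz":0,"yaw":-7},{"fingers":100,"dx":0,"dy":0,"dz":0,"yaw":-7},{"fingers":100,"dx":0,"dy":0,"dz":0,"yaw":-7},{"fingers":100,"dx":0,"dy":0,"dz":0,"yaw":-7}]'; python3 -m inch '[{"fingers":100,"dx":0,"dy":0,"dz":0,"yaw":-7},{"fingers":100,"dx":0,"dy":0,"dz":0,"yaw":-7},{"fingers":100,"dx":0,"dy":0,"dz":0,"yaw":-7},{"fingers":100,"dx":0,"dy":0,"dz":0,"yaw":-7},{"fingers":100,"dx":0,"dy":0,"dz":0,"yaw":-6}]';python3 go.py .434 .282 .2 .183
```

```text
clock: 7.03
ee_pos: [0.6302, -0.2819, 0.3243]
tool_rot: [-3.137, -0.007, -1.019]
wrist_force: [0.2, -0.4, -0.8]
finger_gap: 1.001
clock: 7.45
ee_pos: [0.6286, -0.2812, 0.3196]
tool_rot: [3.142, -0.001, -0.408]
wrist_force: [-0.2, 0.1, 0.9]
finger_gap: 0.999
clock: 7.87
ee_pos: [0.6286, -0.2812, 0.3195]
tool_rot: [3.141, -0.0, 0.185]
wrist_force: [0.2, -0.3, 0.8]
finger_gap: 1.0
t7.87 pos [ 0.6286 -0.2812  0.3195] rot [ 3.141 -0.     0.185] F [ 0.2 -0.3  0.8] gap mm 88.0
tool mm now [ -87.6 -589.4  119.3] turn deg 0.13
tool mm at final yaw [ -88.9 -589.2  119.5]
```

```bash
python3 -m inch '[{"fingers":100,"dx":-6,"dy":-39,"dz":0,"yaw":0},{"fingers":100,"dx":-6,"dy":-39,"dz":0,"yaw":0},{"fingers":100,"dx":-6,"dy":-39,"dz":0,"yaw":0},{"fingers":100,"dx":-6,"dy":-39,"dz":0,"yaw":0},{"fingers":100,"dx":-6,"dy":-39,"dz":0,"yaw":0}]'; python3 -m inch '[{"fingers":100,"dx":-6,"dy":-39,"dz":0,"yaw":0},{"fingers":100,"dx":-6,"dy":-39,"dz":0,"yaw":0},{"fingers":100,"dx":-6,"dy":-39,"dz":0,"yaw":0},{"fingers":100,"dx":-6,"dy":-39,"dz":0,"yaw":0},{"fingers":100,"dx":-6,"dy":-39,"dz":0,"yaw":0}]'; python3 -m inch '[{"fingers":100,"dx":-6,"dy":-39,"dz":0,"yaw":0},{"fingers":100,"dx":-6,"dy":-39,"dz":0,"yaw":0},{"fingers":100,"dx":-6,"dy":-39,"dz":0,"yaw":0},{"fingers":100,"dx":-6,"dy":-39,"dz":0,"yaw":0},{"fingers":100,"dx":-4,"dy":-10,"dz":0,"yaw":0}]';python3 -m inch '[{"fingers":100,"dx":0,"dy":0,"dz":0,"yaw":0},{"fingers":100,"dx":0,"dy":0,"dz":0,"yaw":0}]';python3 go.py .434 .282 .2 .183
python3 - <<'E'
from h import *
im=get_image("top");crop(im,130,280,140,180,4,"pics/g3t.png");crop(im,200,120,100,120,6,"pics/g3r.png")
im=get_image("scene");crop(im,200,270,140,150,4,"pics/g3.png")
E
```

```text
clock: 8.28
ee_pos: [0.5634, -0.0932, 0.3194]
tool_rot: [3.141, -0.001, 0.179]
wrist_force: [0.5, -0.5, -0.2]
finger_gap: 0.997
clock: 8.7
ee_pos: [0.4992, 0.0934, 0.3196]
tool_rot: [-3.142, -0.001, 0.179]
wrist_force: [-0.0, -0.0, 0.5]
finger_gap: 1.003
clock: 9.12
ee_pos: [0.4416, 0.2541, 0.3197]
tool_rot: [-3.14, -0.001, 0.182]
wrist_force: [0.2, 0.0, 0.5]
finger_gap: 1.002
clock: 9.28
ee_pos: [0.4429, 0.2501, 0.3191]
tool_rot: [3.141, -0.001, 0.181]
wrist_force: [0.4, 0.3, -0.2]
finger_gap: 1.002
t9.28 pos [0.4429 0.2501 0.3191] rot [ 3.141e+00 -1.000e-03  1.810e-01] F [ 0.4  0.3 -0.2] gap mm 88.2
tool mm now [ -3.1 -33.  119.1] turn deg -0.12
tool mm at final yaw [ -2.9 -32.9 119.1]
```

View pics/g3t.png

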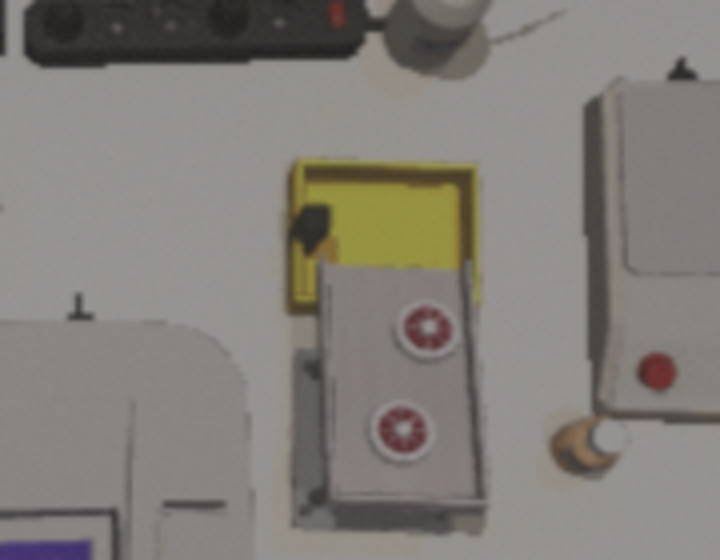

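View pics/g3.png

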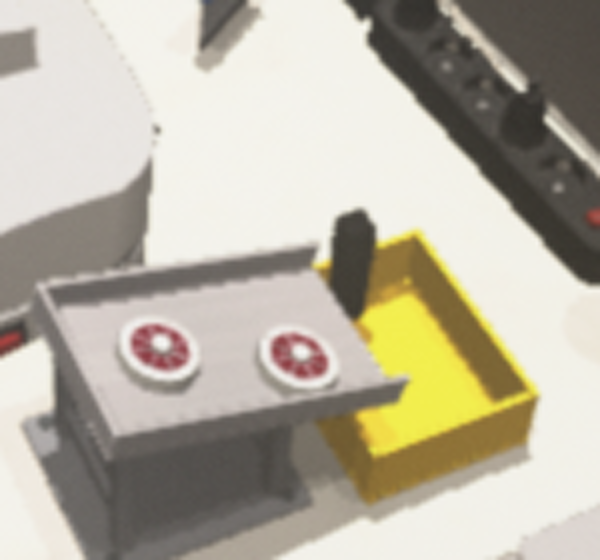

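View pics/g3r.png

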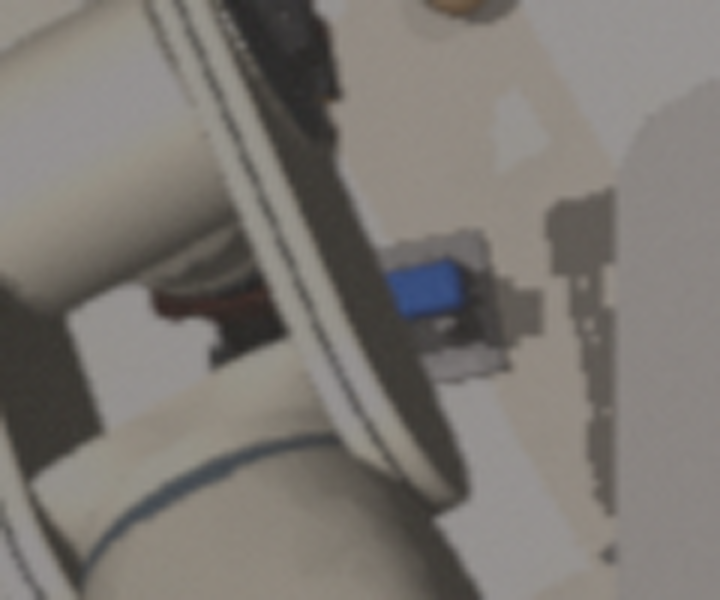

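```bash
python3 -m inch '[{"fingers":100,"dx":-3,"dy":-33,"dz":0,"yaw":0},{"fingers":100,"dx":0,"dy":0,"dz":35,"yaw":0},{"fingers":100,"dx":0,"dy":0,"dz":35,"yaw":0},{"fingers":100,"dx":0,"dy":0,"dz":35,"yaw":0},{"fingers":100,"dx":0,"dy":0,"dz":15,"yaw":0}]';python3 -m inch '[{"fingers":100,"dx":0,"dy":0,"dz":0,"yaw":0},{"fingers":100,"dx":0,"dy":0,"dz":0,"yaw":0}]';python3 go.py .434 .282 .103 .183
python3 - <<'E'
from fit import *
im=get_image("scene");crop(im,110,180,100,100,6,"pics/g4.png")
R=[(.06,.075,.055),(.06,-.075,.055),(-.06,.075,.055)]
print(fit2([("top",R,cl([(293,160),(478,166),(289,303)],4,130,280))],[.62,-.34,0]))
for l in ("tray_lip",):
    get_image("top"); m=mark_of("top",l)
    print(l,[(m_["conf"],unp("top",m_["location"],.078)) for m_ in m[:1]])
E
```

```text
clock: 9.8
ee_pos: [0.4331, 0.2794, 0.1949]
tool_rot: [3.139, 0.005, 0.177]
wrist_force: [-0.2, -0.2, -0.3]
finger_gap: 1.0
clock: 9.97
ee_pos: [0.4347, 0.2808, 0.1983]
tool_rot: [3.141, 0.002, 0.177]
wrist_force: [-0.6, 0.8, 0.8]
finger_gap: 1.002
t9.97 pos [0.4347 0.2808 0.1983] rot [3.141e+00 2.000e-03 1.770e-01] F [-0.6  0.8  0.8] gap mm 88.2
tool mm now [-0.3 -1.4 95.3] turn deg -0.34
tool mm at final yaw [-0.5 -1.3 95.3]
(array([ 0.6220093 , -0.34340602, -0.07423268]), array([ 0.1, -0.2, -0.4,  0.3,  0.4, -0. ]))
tray_lip [(0.87, array([ 0.58406176, -0.33968888,  0.078     ]))]
```

View pics/g4.png

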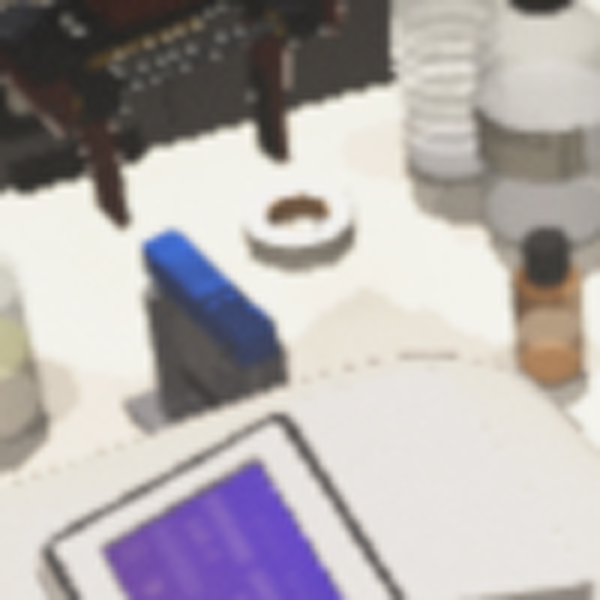

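```bash
python3 -m inch '[{"fingers":100,"dx":0,"dy":-1,"dz":30,"yaw":-0.3},{"fingers":100,"dx":0,"dy":0,"dz":30,"yaw":0},{"fingers":100,"dx":0,"dy":0,"dz":25,"yaw":0},{"fingers":100,"dx":0,"dy":0,"dz":10,"yaw":0},{"fingers":100,"dx":0,"dy":0,"dz":0,"yaw":0}]';python3 -m inch '[{"fingers":20,"dx":0,"dy":0,"dz":0,"yaw":0},{"fingers":20,"dx":0,"dy":0,"dz":0,"yaw":0},{"fingers":20,"dx":0,"dy":0,"dz":0,"yaw":0},{"fingers":20,"dx":0,"dy":0,"dz":0,"yaw":0},{"fingers":20,"dx":0,"dy":0,"dz":0,"yaw":0}]' 40;python3 -m inch '[{"fingers":20,"dx":0,"dy":0,"dz":0,"yaw":0},{"fingers":20,"dx":0,"dy":0,"dz":0,"yaw":0},{"fingers":20,"dx":0,"dy":0,"dz":0,"yaw":0},{"fingers":20,"dx":0,"dy":0,"dz":0,"yaw":0},{"fingers":20,"dx":0,"dy":0,"dz":0,"yaw":0}]' 40;python3 go.py .434 .282 .103 .183
```

```text
clock: 10.53
ee_pos: [0.4336, 0.2826, 0.1028]
tool_rot: [3.141, 0.002, 0.184]
wrist_force: [0.0, -0.1, -0.6]
finger_gap: 0.999
clock: 10.95
ee_pos: [0.4346, 0.2834, 0.1047]
tool_rot: [-3.141, -0.002, 0.184]
wrist_force: [0.5, -0.1, 0.1]
finger_gap: 0.661
clock: 11.37
ee_pos: [0.4341, 0.2831, 0.1036]
tool_rot: [-3.142, -0.0, 0.184]
wrist_force: [-0.4, -0.1, 1.2]
finger_gap: 0.291
t11.37 pos [0.4341 0.2831 0.1036] rot [-3.142 -0.     0.184] F [-0.4 -0.1  1.2] gap mm 25.6
tool mm now [-0.3  1.   0.6] turn deg 0.07
tool mm at final yaw [-0.3  1.   0.6]
```

```bash
python3 -m inch '[{"fingers":20,"dx":0,"dy":0,"dz":-10,"yaw":0},{"fingers":20,"dx":0,"dy":0,"dz":-20,"yaw":0},{"fingers":20,"dx":0,"dy":0,"dz":-20,"yaw":0},{"fingers":20,"dx":0,"dy":0,"dz":-20,"yaw":0},{"fingers":20,"dx":0,"dy":0,"dz":-20,"yaw":0}]';python3 -m inch '[{"fingers":20,"dx":0,"dy":0,"dz":-30,"yaw":0},{"fingers":20,"dx":0,"dy":0,"dz":-30,"yaw":0},{"fingers":20,"dx":0,"dy":0,"dz":-30,"yaw":0},{"fingers":20,"dx":0,"dy":0,"dz":-30,"yaw":0},{"fingers":20,"dx":0,"dy":0,"dz":-20,"yaw":0}]';python3 -m inch '[{"fingers":20,"dx":0,"dy":0,"dz":0,"yaw":0},{"fingers":20,"dx":0,"dy":0,"dz":0,"yaw":0}]'
python3 go.py .415 -.332 .333 -.066
python3 - <<'E'
from h import *
im=get_image("scene");crop(im,60,150,150,150,4,"pics/g5.png")
E
```

```text
clock: 11.78
ee_pos: [0.4338, 0.2829, 0.1949]
tool_rot: [3.141, 0.0, 0.184]
wrist_force: [0.1, 0.4, -1.3]
finger_gap: 0.292
clock: 12.2
ee_pos: [0.4343, 0.2832, 0.3372]
tool_rot: [-3.14, -0.003, 0.184]
wrist_force: [0.1, 0.7, -0.6]
finger_gap: 0.293
clock: 12.37
ee_pos: [0.4342, 0.2831, 0.3346]
tool_rot: [-3.141, -0.002, 0.184]
wrist_force: [-0.7, 0.4, -2.4]
finger_gap: 0.296
t12.37 pos [0.4342 0.2831 0.3346] rot [-3.141e+00 -2.000e-03  1.840e-01] F [-0.7  0.4 -2.4] gap mm 26.0
tool mm now [-131.6  601.2    0.8] turn deg 14.34
tool mm at final yaw [ 21.5 615.    1.6]
```

View pics/g5.png

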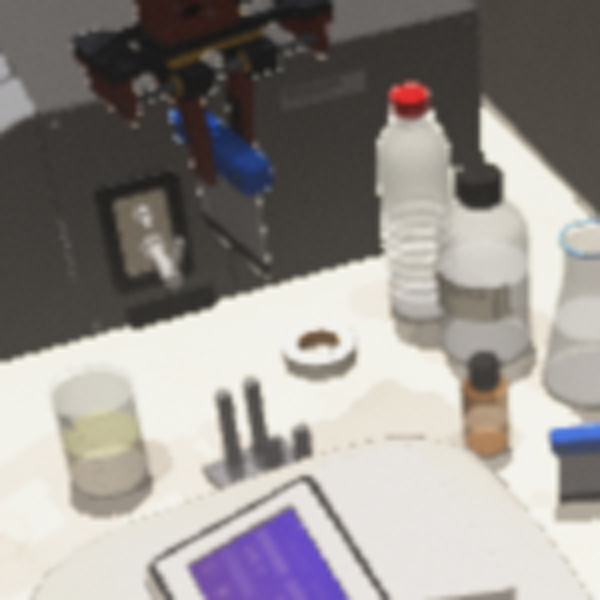

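```bash
python3 -m inch '[{"fingers":20,"dx":0,"dy":10,"dz":-30,"yaw":5},{"fingers":20,"dx":0,"dy":30,"dz":-10,"yaw":5},{"fingers":20,"dx":0,"dy":36,"dz":0,"yaw":4.3},{"fingers":20,"dx":0,"dy":38,"dz":0,"yaw":0},{"fingers":20,"dx":0,"dy":38,"dz":0,"yaw":0}]';python3 -m inch '[{"fingers":20,"dx":0,"dy":38,"dz":0,"yaw":0},{"fingers":20,"dx":0,"dy":38,"dz":0,"yaw":0},{"fingers":20,"dx":0,"dy":38,"dz":0,"yaw":0},{"fingers":20,"dx":0,"dy":38,"dz":0,"yaw":0},{"fingers":20,"dx":0,"dy":38,"dz":0,"yaw":0}]';python3 -m inch '[{"fingers":20,"dx":0,"dy":38,"dz":0,"yaw":0},{"fingers":20,"dx":0,"dy":38,"dz":0,"yaw":0},{"fingers":20,"dx":0,"dy":38,"dz":0,"yaw":0},{"fingers":20,"dx":0,"dy":38,"dz":0,"yaw":0},{"fingers":20,"dx":0,"dy":38,"dz":0,"yaw":0}]';python3 -m inch '[{"fingers":20,"dx":0,"dy":20,"dz":0,"yaw":0},{"fingers":20,"dx":0,"dy":0,"dz":0,"yaw":0}]';
python3 go.py .4154 -.3314 .22 -.066
```

```text
clock: 12.83
ee_pos: [0.433, 0.13, 0.3716]
tool_rot: [3.14, 0.003, -0.065]
wrist_force: [1.3, -1.9, -1.9]
finger_gap: 0.299
clock: 13.25
ee_pos: [0.4202, -0.0596, 0.3716]
tool_rot: [-3.141, 0.004, -0.065]
wrist_force: [1.1, 0.6, -2.0]
finger_gap: 0.294
clock: 13.67
ee_pos: [0.4079, -0.249, 0.3714]
tool_rot: [-3.14, 0.003, -0.066]
wrist_force: [0.4, 0.4, -1.8]
finger_gap: 0.296
clock: 13.83
ee_pos: [0.407, -0.2706, 0.3712]
tool_rot: [-3.141, 0.004, -0.069]
wrist_force: [-1.2, -0.2, -1.3]
finger_gap: 0.293
t13.83 pos [ 0.407  -0.2706  0.3712] rot [-3.141  0.004 -0.069] F [-1.2 -0.2 -1.3] gap mm 25.8
tool mm now [ 13.2  60.2 151.1] turn deg -0.18
tool mm at final yaw [ 12.4  60.1 151.2]
```

Next I'll move over the start point and check before lowering.

```bash
python3 -m inch '[{"fingers":20,"dx":6,"dy":30,"dz":20,"yaw":0},{"fingers":20,"dx":6,"dy":30,"dz":20,"yaw":0},{"fingers":20,"dx":0,"dy":0,"dz":35,"yaw":0},{"fingers":20,"dx":0,"dy":0,"dz":30,"yaw":0},{"fingers":20,"dx":0,"dy":0,"dz":0,"yaw":0}]';python3 -m inch '[{"fingers":20,"dx":0,"dy":0,"dz":0,"yaw":0},{"fingers":20,"dx":0,"dy":0,"dz":0,"yaw":0}]'
python3 go.py .4154 -.3314 .22 -.066
python3 - <<'E'
from h import *
im=get_image("scene");crop(im,200,250,150,150,4,"pics/g6.png")
im=get_image("top");crop(im,170,320,100,100,5,"pics/g6t.png")
E
```

```text
clock: 14.25
ee_pos: [0.4126, -0.3249, 0.2614]
tool_rot: [-3.133, 0.011, -0.066]
wrist_force: [-0.9, 0.7, -2.9]
finger_gap: 0.296
clock: 14.42
ee_pos: [0.4166, -0.3279, 0.2693]
tool_rot: [-3.141, -0.0, -0.065]
wrist_force: [0.1, -0.3, -0.9]
finger_gap: 0.288
t14.42 pos [ 0.4166 -0.3279  0.2693] rot [-3.141 -0.    -0.065] F [ 0.1 -0.3 -0.9] gap mm 25.4
tool mm now [-1.   3.6 49.3] turn deg 0.08
tool mm at final yaw [-1.   3.6 49.3]
```

View pics/g6.png

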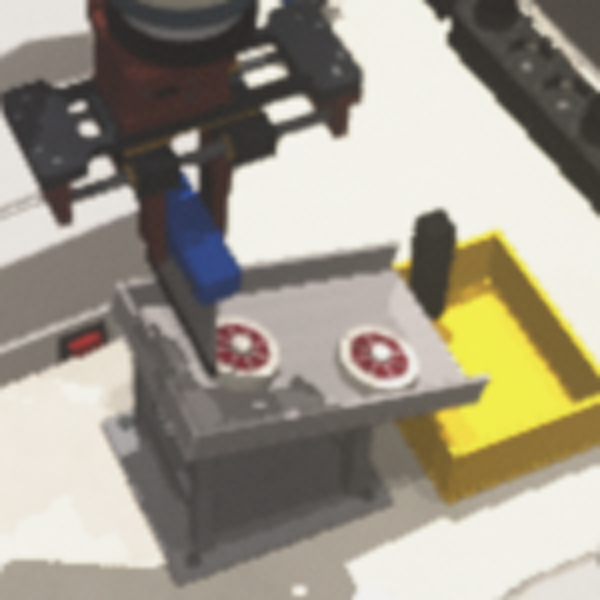

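View pics/g6t.png

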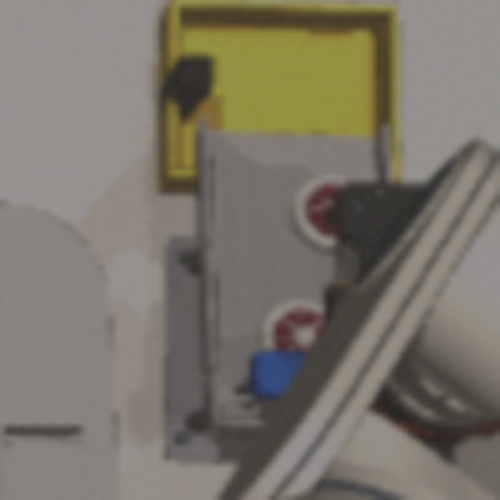

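Run:
```python
from h import *
for d in(.048,):
  for x in (-.003,.003):
    p=np.array([.4166+x-.066*d,-.3279-d,.1757]);print(proj("scene",p), (proj("scene",p)-[250,200])*4)
p=[.4166+.013+.066*.056,-.3279+.056,.1757+.099];print((proj("top",p)-[320,170])*5,"bar +x +y top")
```

```text
[302.17854925 295.14706833] [208.714197   380.58827333]
[304.54543125 294.14903697] [218.18172498 376.59614787]
[251.72028885 346.51809468] bar +x +y top
```

```bash
python3 -m inch '[{"fingers":20,"dx":-1,"dy":3.5,"dz":10,"yaw":0},{"fingers":20,"dx":0,"dy":0,"dz":12,"yaw":0},{"fingers":20,"dx":0,"dy":0,"dz":10,"yaw":0},{"fingers":20,"dx":0,"dy":0,"dz":8,"yaw":0},{"fingers":20,"dx":0,"dy":0,"dz":0,"yaw":0}]';python3 -m inch '[{"fingers":20,"dx":0,"dy":0,"dz":4,"yaw":0},{"fingers":20,"dx":0,"dy":0,"dz":0,"yaw":0},{"fingers":20,"dx":0,"dy":0,"dz":2,"yaw":0},{"fingers":20,"dx":0,"dy":0,"dz":0,"yaw":0}]'
python3 go.py .4154 -.3314 .22 -.066
python3 - <<'E'
from h import *
im=get_image("scene");crop(im,230,260,100,120,6,"pics/g7.png")
E
```

```text
clock: 14.93
ee_pos: [0.4142, -0.3311, 0.2271]
tool_rot: [-3.14, 0.002, -0.065]
wrist_force: [-1.7, 0.4, -1.4]
finger_gap: 0.291
clock: 15.27
ee_pos: [0.4151, -0.3318, 0.2227]
tool_rot: [3.141, -0.0, -0.065]
wrist_force: [-0.6, 0.5, -0.7]
finger_gap: 0.295
t15.27 pos [ 0.4151 -0.3318  0.2227] rot [ 3.141 -0.    -0.065] F [-0.6  0.5 -0.7] gap mm 25.9
tool mm now [ 0.3 -0.4  2.7] turn deg 0.04
tool mm at final yaw [ 0.3 -0.4  2.7]
```

View pics/g7.png

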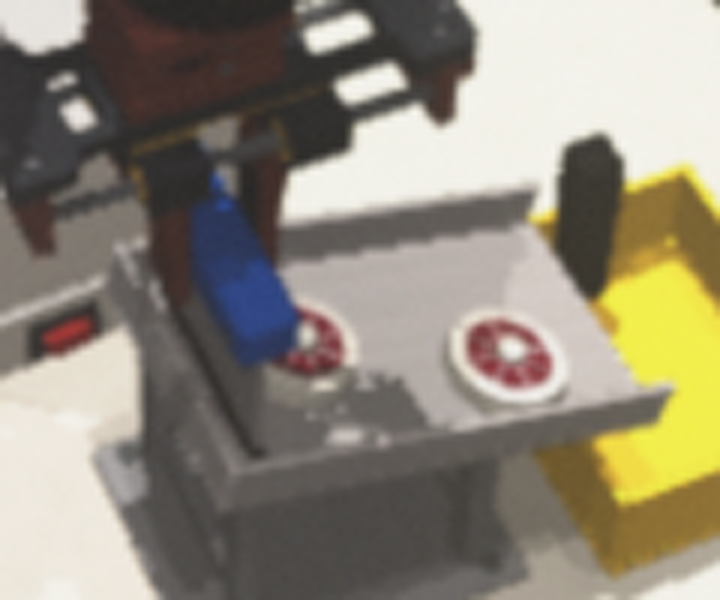

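```bash
python3 -m inch '[{"fingers":20,"dx":0,"dy":0,"dz":2,"yaw":0},{"fingers":20,"dx":0,"dy":0,"dz":0,"yaw":0},{"fingers":20,"dx":0,"dy":0,"dz":0,"yaw":0}]'; python3 -m inch '[{"fingers":20,"dx":0,"dy":0,"dz":1,"yaw":0},{"fingers":20,"dx":0,"dy":0,"dz":0,"yaw":0},{"fingers":20,"dx":0,"dy":0,"dz":0,"yaw":0}]';python3 -m inch '[{"fingers":20,"dx":0,"dy":0,"dz":1,"yaw":0},{"fingers":20,"dx":0,"dy":0,"dz":0,"yaw":0},{"fingers":20,"dx":0,"dy":0,"dz":0,"yaw":0}]'
python3 go.py .4154 -.3314 .22 -.066
```

```text
clock: 15.57
ee_pos: [0.415, -0.3317, 0.2207]
tool_rot: [3.142, -0.0, -0.065]
wrist_force: [0.3, -0.3, -1.9]
finger_gap: 0.296
clock: 15.82
ee_pos: [0.415, -0.3318, 0.2197]
tool_rot: [3.141, -0.0, -0.065]
wrist_force: [0.0, -0.9, -1.1]
finger_gap: 0.293
clock: 16.07
ee_pos: [0.4151, -0.3319, 0.2195]
tool_rot: [3.141, -0.0, -0.065]
wrist_force: [-1.9, 1.1, 7.3]
finger_gap: 0.291
t16.07 pos [ 0.4151 -0.3319  0.2195] rot [ 3.141 -0.    -0.065] F [-1.9  1.1  7.3] gap mm 25.6
tool mm now [ 0.2 -0.5 -0.5] turn deg 0.04
tool mm at final yaw [ 0.2 -0.5 -0.5]
```

```bash
python3 -m inch '[{"fingers":20,"dx":0,"dy":0,"dz":-1.3,"yaw":0},{"fingers":20,"dx":8,"dy":0,"dz":2.1,"yaw":0},{"fingers":20,"dx":8,"dy":0,"dz":2.1,"yaw":0},{"fingers":20,"dx":8,"dy":0,"dz":2.1,"yaw":0},{"fingers":20,"dx":8,"dy":0,"dz":2.1,"yaw":0}]';python3 -m inch '[{"fingers":20,"dx":8,"dy":0,"dz":2.1,"yaw":0},{"fingers":20,"dx":8,"dy":0,"dz":2.1,"yaw":0},{"fingers":20,"dx":8,"dy":0,"dz":2.1,"yaw":0},{"fingers":20,"dx":8,"dy":0,"dz":2.1,"yaw":0},{"fingers":20,"dx":0,"dy":0,"dz":0,"yaw":0}]'
python3 go.py .593 -.3435 .18 -.066
python3 - <<'E'
from h import *
im=get_image("scene");crop(im,230,260,100,120,6,"pics/g8.png")
E
```

```text
clock: 16.48
ee_pos: [0.4479, -0.3338, 0.211]
tool_rot: [-3.141, 0.0, -0.065]
wrist_force: [-0.5, 0.1, -1.5]
finger_gap: 0.294
clock: 16.9
ee_pos: [0.4803, -0.3359, 0.2026]
tool_rot: [3.142, -0.0, -0.065]
wrist_force: [0.3, -0.5, -1.5]
finger_gap: 0.293
t16.90 pos [ 0.4803 -0.3359  0.2026] rot [ 3.142 -0.    -0.065] F [ 0.3 -0.5 -1.5] gap mm 25.8
tool mm now [112.9   0.3  22.7] turn deg 0.07
tool mm at final yaw [1.129e+02 1.000e-01 2.260e+01]
```

View pics/g8.png

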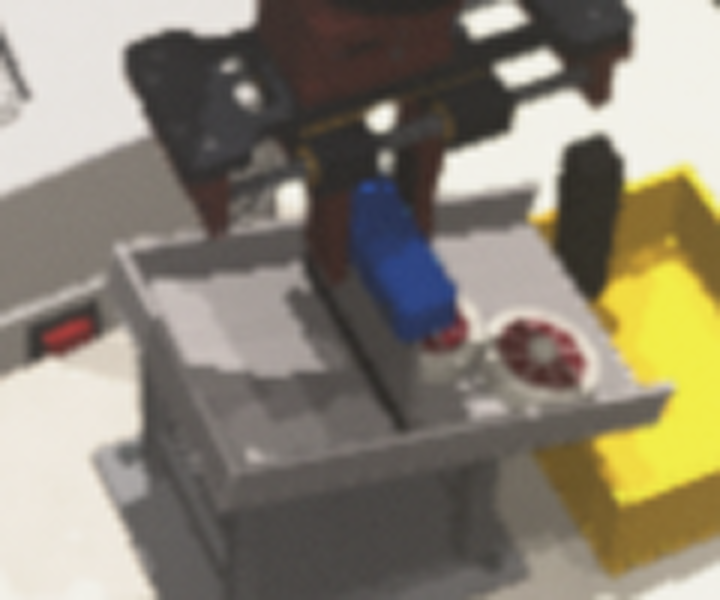

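```bash
python3 -m inch '[{"fingers":20,"dx":8,"dy":0,"dz":2.1,"yaw":0},{"fingers":20,"dx":8,"dy":0,"dz":2.1,"yaw":0},{"fingers":20,"dx":8,"dy":0,"dz":2.1,"yaw":0},{"fingers":20,"dx":8,"dy":0,"dz":2.1,"yaw":0},{"fingers":20,"dx":8,"dy":0,"dz":2.1,"yaw":0}]';python3 -m inch '[{"fingers":20,"dx":8,"dy":0,"dz":2.1,"yaw":0},{"fingers":20,"dx":8,"dy":0,"dz":2.1,"yaw":0},{"fingers":20,"dx":8,"dy":0,"dz":2.1,"yaw":0},{"fingers":20,"dx":0,"dy":0,"dz":0,"yaw":0}]'
python3 go.py .593 -.3435 .1725 -.066
python3 - <<'E'
from h import *
im=get_image("scene");crop(im,230,280,100,120,6,"pics/g9.png")
E
```

```text
clock: 17.37
ee_pos: [0.5196, -0.3386, 0.1925]
tool_rot: [3.142, -0.0, -0.065]
wrist_force: [0.1, 1.2, -0.7]
finger_gap: 0.292
clock: 17.7
ee_pos: [0.5442, -0.3401, 0.1858]
tool_rot: [3.141, -0.001, -0.065]
wrist_force: [0.2, 0.4, -1.2]
finger_gap: 0.293
t17.70 pos [ 0.5442 -0.3401  0.1858] rot [ 3.141e+00 -1.000e-03 -6.500e-02] F [ 0.2  0.4 -1.2] gap mm 25.8
tool mm now [48.9  0.3 13.4] turn deg 0.07
tool mm at final yaw [48.9  0.2 13.3]
```

View pics/g9.png

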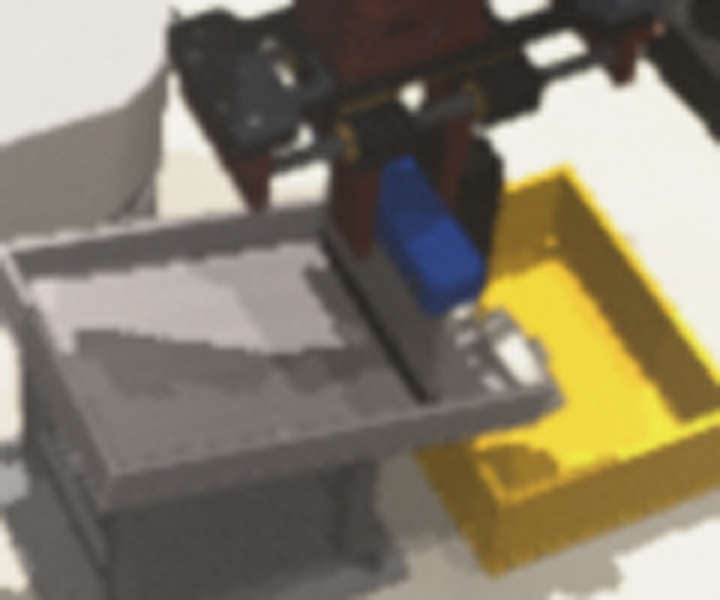

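```bash
python3 -m inch '[{"fingers":20,"dx":8,"dy":0,"dz":2.1,"yaw":0},{"fingers":20,"dx":8,"dy":0,"dz":2.1,"yaw":0},{"fingers":20,"dx":8,"dy":0,"dz":2.1,"yaw":0},{"fingers":20,"dx":8,"dy":0,"dz":2.1,"yaw":0},{"fingers":20,"dx":0,"dy":0,"dz":0,"yaw":0}]'; python3 go.py
python3 - <<'E'
from h import *
im=get_image("scene");crop(im,230,290,100,120,6,"pics/g10.png")
E
```

```text
clock: 18.17
ee_pos: [0.5762, -0.3422, 0.1775]
tool_rot: [3.141, -0.001, -0.065]
wrist_force: [-0.2, 0.4, -0.9]
finger_gap: 0.295
t18.17 pos [ 0.5762 -0.3422  0.1775] rot [ 3.141e+00 -1.000e-03 -6.500e-02] F [-0.2  0.4 -0.9] gap mm 25.9
```

View pics/g10.png

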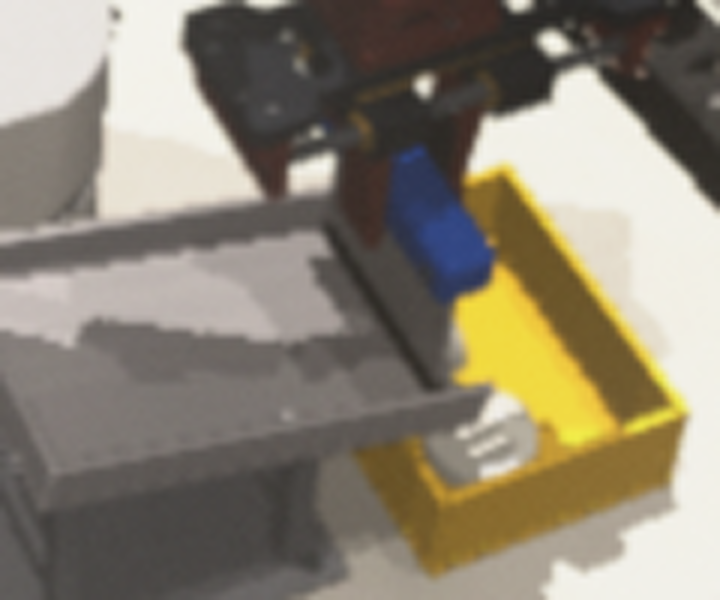

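One disc is in the bin, and the other is at or over the lip. I'll push past it.

```bash
python3 -m inch '[{"fingers":20,"dx":8,"dy":0,"dz":2,"yaw":0},{"fingers":20,"dx":8,"dy":0,"dz":2,"yaw":0},{"fingers":20,"dx":6,"dy":0,"dz":1,"yaw":0},{"fingers":20,"dx":0,"dy":0,"dz":0,"yaw":0},{"fingers":20,"dx":0,"dy":0,"dz":0,"yaw":0}]'; python3 go.py
python3 - <<'E'
from h import *
im=get_image("scene");crop(im,230,290,100,120,6,"pics/g11.png")
E
```

```text
clock: 18.63
ee_pos: [0.5969, -0.3435, 0.1727]
tool_rot: [-3.142, 0.0, -0.065]
wrist_force: [-0.4, 0.9, -2.0]
finger_gap: 0.289
t18.63 pos [ 0.5969 -0.3435  0.1727] rot [-3.142  0.    -0.065] F [-0.4  0.9 -2. ] gap mm 25.4
```

View pics/g11.png

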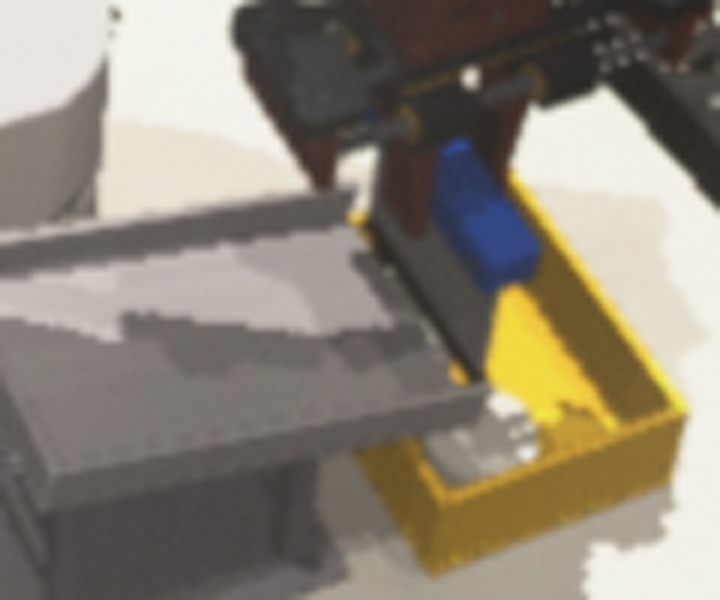

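```bash
python3 -m inch '[{"fingers":20,"dx":0,"dy":0,"dz":-15,"yaw":0},{"fingers":20,"dx":0,"dy":0,"dz":-35,"yaw":0},{"fingers":20,"dx":0,"dy":0,"dz":-38,"yaw":0},{"fingers":20,"dx":0,"dy":0,"dz":-38,"yaw":0},{"fingers":20,"dx":0,"dy":0,"dz":-38,"yaw":0}]';python3 -m inch '[{"fingers":20,"dx":0,"dy":0,"dz":-36,"yaw":0},{"fingers":20,"dx":0,"dy":0,"dz":0,"yaw":0}]'; python3 go.py .4341 .2831 .37 .184
python3 - <<'E'
from h import *
im=get_image("scene");crop(im,230,290,100,120,6,"pics/g12.png")
E
```

```text
clock: 19.1
ee_pos: [0.5959, -0.3434, 0.3386]
tool_rot: [-3.141, 0.001, -0.066]
wrist_force: [1.2, 0.5, -1.8]
finger_gap: 0.29
clock: 19.27
ee_pos: [0.5987, -0.3451, 0.3826]
tool_rot: [3.135, -0.012, -0.065]
wrist_force: [0.8, -0.0, -0.4]
finger_gap: 0.293
t19.27 pos [ 0.5987 -0.3451  0.3826] rot [ 3.135 -0.012 -0.065] F [ 0.8 -0.  -0.4] gap mm 25.8
tool mm now [-205.5 -616.1    6.3] turn deg -14.3
tool mm at final yaw [ -46.9 -647.7   12.6]
```

View pics/g12.png

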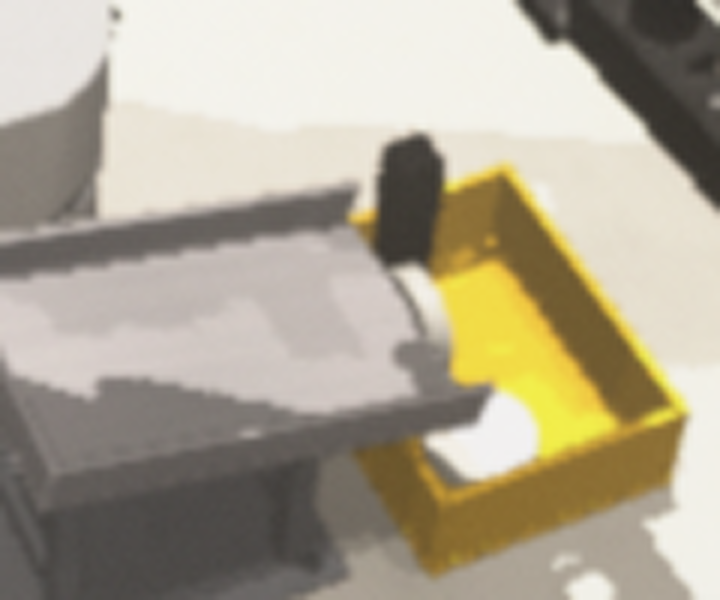

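```bash
python3 -m inch '[{"fingers":20,"dx":-10,"dy":-35,"dz":0,"yaw":0},{"fingers":20,"dx":-10,"dy":-35,"dz":0,"yaw":0},{"fingers":20,"dx":-10,"dy":-35,"dz":0,"yaw":-5},{"fingers":20,"dx":-8,"dy":-36,"dz":0,"yaw":-5},{"fingers":20,"dx":-8,"dy":-36,"dz":0,"yaw":-4.3}]';python3 -m inch '[{"fingers":20,"dx":0,"dy":-38,"dz":0,"yaw":0},{"fingers":20,"dx":0,"dy":-38,"dz":0,"yaw":0},{"fingers":20,"dx":0,"dy":-38,"dz":0,"yaw":0}]'; python3 go.py .4341 .2831 .37 .184
python3 - <<'E'
from h import *
im=get_image("scene");crop(im,240,300,70,85,9,"pics/g13.png")
im=get_image("top");crop(im,160,340,70,70,9,"pics/g13t.png")
E
```

```text
clock: 19.73
ee_pos: [0.5514, -0.1644, 0.371]
tool_rot: [-3.14, 0.002, 0.188]
wrist_force: [0.0, -0.1, -1.8]
finger_gap: 0.291
clock: 19.98
ee_pos: [0.5302, -0.0525, 0.3713]
tool_rot: [-3.141, 0.002, 0.184]
wrist_force: [0.6, 0.7, -1.1]
finger_gap: 0.293
t19.98 pos [ 0.5302 -0.0525  0.3713] rot [-3.141e+00  2.000e-03  1.840e-01] F [ 0.6  0.7 -1.1] gap mm 25.8
tool mm now [ -33.1 -347.5    1.7] turn deg -0.02
tool mm at final yaw [ -33.  -347.5    1.3]
```

View pics/g13.png

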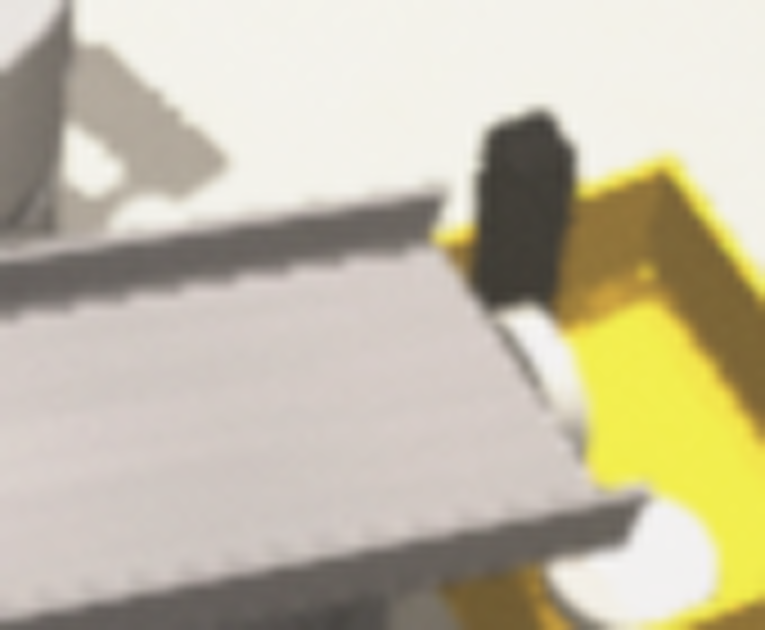

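View pics/g13t.png

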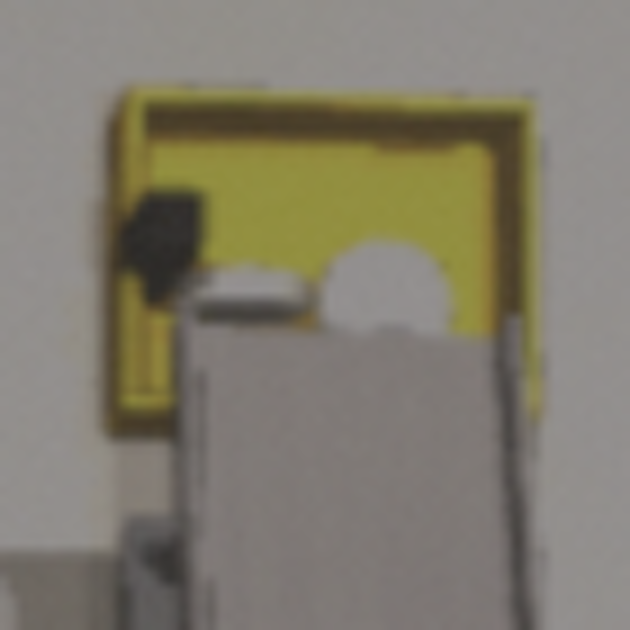

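Run:
```python
from h import *
def tri(a,b):
    o1,d1=ray("scene",a);o2,d2=ray("top",b)
    A=np.stack([d1,-d2],1);s=np.linalg.lstsq(A,o2-o1,rcond=None)[0]
    p,q=o1+d1*s[0],o2+d2*s[1];return (p+q)/2,np.linalg.norm(p-q)
f=lambda p,c,r:(np.array(p)+.5)/9-.5+[c,r]
# ends of the rim
print(tri(f((510,312),300,240),f((200,285),340,160)))
print(tri(f((555,355),300,240),f((250,275),340,160)))
print(tri(f((585,430),300,240),f((305,290),340,160)))
print("lip mid",[.5886,-.343])
```

```text
(array([ 0.61574992, -0.2995824 ,  0.046184  ]), np.float64(0.000849780830943613))
(array([ 0.61934663, -0.31828811,  0.0449488 ]), np.float64(0.0011323222474080984))
(array([ 0.61569936, -0.34005958,  0.03645228]), np.float64(0.00258186968778223))
lip mid [0.5886, -0.343]
```

```bash
python3 -m inch '[{"fingers":20,"dx":-4,"dy":-38,"dz":0,"yaw":0},{"fingers":20,"dx":-4,"dy":-38,"dz":0,"yaw":0},{"fingers":20,"dx":-4,"dy":-38,"dz":0,"yaw":0},{"fingers":20,"dx":-4,"dy":-38,"dz":0,"yaw":0},{"fingers":20,"dx":-4,"dy":-38,"dz":0,"yaw":0}]';python3 -m inch '[{"fingers":20,"dx":-4,"dy":-38,"dz":0,"yaw":0},{"fingers":20,"dx":-4,"dy":-38,"dz":0,"yaw":0},{"fingers":20,"dx":-3,"dy":-38,"dz":0,"yaw":0},{"fingers":20,"dx":-2,"dy":-30,"dz":20,"yaw":0},{"fingers":20,"dx":0,"dy":0,"dz":30,"yaw":0}]';python3 -m inch '[{"fingers":20,"dx":0,"dy":0,"dz":30,"yaw":0},{"fingers":20,"dx":0,"dy":0,"dz":30,"yaw":0},{"fingers":20,"dx":0,"dy":0,"dz":0,"yaw":0},{"fingers":20,"dx":0,"dy":0,"dz":0,"yaw":0}]'; python3 go.py .4341 .2831 .2 .184
python3 - <<'E'
from h import *
im=get_image("scene");crop(im,110,180,90,100,6,"pics/h1.png")
E
```

```text
clock: 20.5
ee_pos: [0.4761, 0.1298, 0.3717]
tool_rot: [3.141, 0.002, 0.183]
wrist_force: [1.3, -0.1, -1.4]
finger_gap: 0.293
clock: 20.92
ee_pos: [0.4383, 0.2727, 0.3238]
tool_rot: [-3.138, -0.005, 0.188]
wrist_force: [0.3, 0.3, -2.1]
finger_gap: 0.292
clock: 21.25
ee_pos: [0.4372, 0.2672, 0.2612]
tool_rot: [3.14, 0.005, 0.184]
wrist_force: [0.0, 0.6, -1.0]
finger_gap: 0.291
t21.25 pos [0.4372 0.2672 0.2612] rot [3.14  0.005 0.184] F [ 0.   0.6 -1. ] gap mm 25.6
tool mm now [  0.1 -16.3  61.2] turn deg -0.0
tool mm at final yaw [ -0.2 -16.2  61.2]
```

View pics/h1.png

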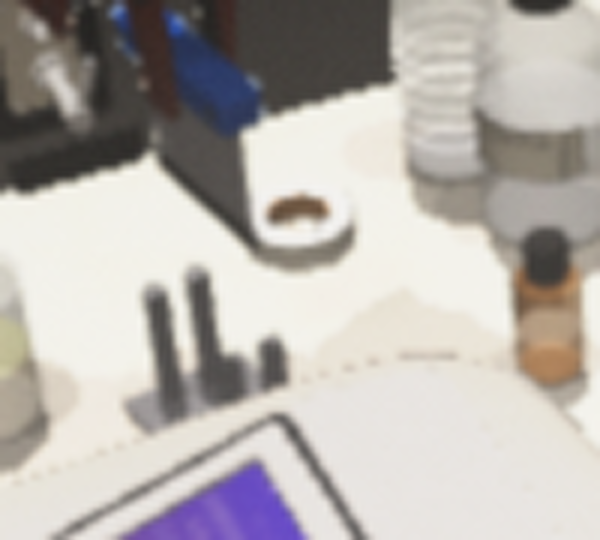

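```bash
python3 -m inch '[{"fingers":20,"dx":0,"dy":-16,"dz":0,"yaw":0},{"fingers":20,"dx":0,"dy":0,"dz":30,"yaw":0},{"fingers":20,"dx":0,"dy":0,"dz":25,"yaw":0},{"fingers":20,"dx":0,"dy":0,"dz":0,"yaw":0},{"fingers":20,"dx":0,"dy":0,"dz":0,"yaw":0}]';python3 -m inch '[{"fingers":20,"dx":0,"dy":0,"dz":0,"yaw":0},{"fingers":20,"dx":0,"dy":0,"dz":0,"yaw":0}]'; python3 go.py .4341 .2831 .1036 .184
```

```text
clock: 21.72
ee_pos: [0.4358, 0.2839, 0.2089]
tool_rot: [3.142, -0.0, 0.184]
wrist_force: [0.3, 0.1, -2.0]
finger_gap: 0.293
clock: 21.88
ee_pos: [0.4367, 0.2845, 0.2102]
tool_rot: [-3.14, -0.003, 0.184]
wrist_force: [0.4, -0.6, -1.8]
finger_gap: 0.294
t21.88 pos [0.4367 0.2845 0.2102] rot [-3.14e+00 -3.00e-03  1.84e-01] F [ 0.4 -0.6 -1.8] gap mm 25.9
tool mm now [ -3.2   1.1 106.5] turn deg -0.01
tool mm at final yaw [ -2.8   0.9 106.6]
```

```bash
python3 -m inch '[{"fingers":20,"dx":-2.5,"dy":1,"dz":10,"yaw":0},{"fingers":20,"dx":0,"dy":0,"dz":0,"yaw":0},{"fingers":20,"dx":0,"dy":0,"dz":0,"yaw":0},{"fingers":20,"dx":0,"dy":0,"dz":0,"yaw":0}]'; python3 go.py .4341 .2831 .1036 .184
python3 - <<'E'
from h import *
im=get_image("scene");crop(im,120,180,80,90,8,"pics/h2.png")
E
```

```text
clock: 22.22
ee_pos: [0.4331, 0.2825, 0.1981]
tool_rot: [3.142, -0.0, 0.184]
wrist_force: [-0.5, 0.5, -1.1]
finger_gap: 0.289
t22.22 pos [0.4331 0.2825 0.1981] rot [ 3.142 -0.     0.184] F [-0.5  0.5 -1.1] gap mm 25.4
tool mm now [ 1.1 -0.4 94.5] turn deg 0.01
tool mm at final yaw [ 1.1 -0.4 94.5]
```

View pics/h2.png

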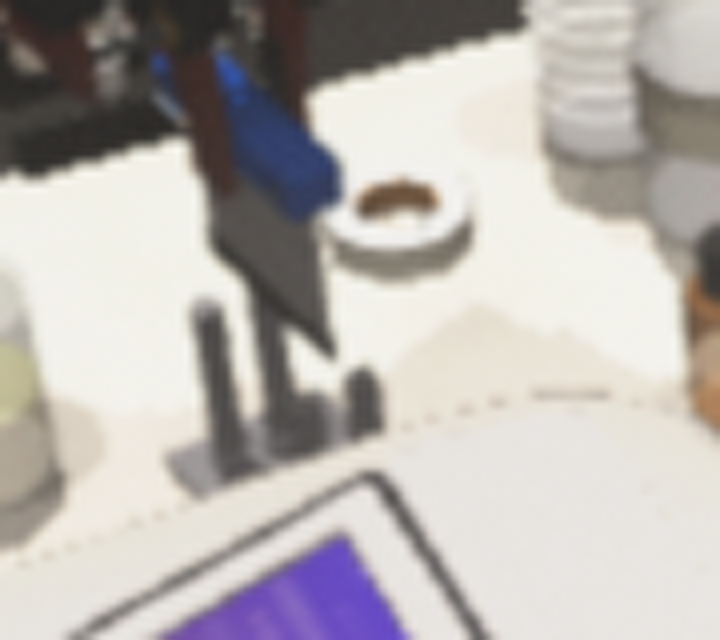

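```bash
python3 -m inch '[{"fingers":20,"dx":1,"dy":0,"dz":8,"yaw":0},{"fingers":20,"dx":0,"dy":0,"dz":8,"yaw":0},{"fingers":20,"dx":0,"dy":0,"dz":8,"yaw":0},{"fingers":20,"dx":0,"dy":0,"dz":6,"yaw":0},{"fingers":20,"dx":0,"dy":0,"dz":0,"yaw":0}]'; python3 go.py .4341 .2831 .1036 .184
```

```text
clock: 22.68
ee_pos: [0.4331, 0.2822, 0.1661]
tool_rot: [3.14, 0.003, 0.184]
wrist_force: [-0.0, -0.6, -1.6]
finger_gap: 0.291
t22.68 pos [0.4331 0.2822 0.1661] rot [3.14e+00 3.00e-03 1.84e-01] F [-0.  -0.6 -1.6] gap mm 25.6
tool mm now [ 1.3 -0.8 62.4] turn deg 0.02
tool mm at final yaw [ 1.1 -0.7 62.5]
```

```bash
python3 -m inch '[{"fingers":20,"dx":0,"dy":0,"dz":14,"yaw":0},{"fingers":20,"dx":0,"dy":0,"dz":14,"yaw":0},{"fingers":20,"dx":0,"dy":0,"dz":14,"yaw":0},{"fingers":20,"dx":0,"dy":0,"dz":12,"yaw":0},{"fingers":20,"dx":0,"dy":0,"dz":0,"yaw":0}]'; python3 -m inch '[{"fingers":20,"dx":0,"dy":0,"dz":4,"yaw":0},{"fingers":20,"dx":0,"dy":0,"dz":0,"yaw":0},{"fingers":20,"dx":0,"dy":0,"dz":0,"yaw":0},{"fingers":20,"dx":0,"dy":0,"dz":0,"yaw":0}]'; python3 go.py .4341 .2831 .1036 .184
```

```text
clock: 23.1
ee_pos: [0.4329, 0.282, 0.1119]
tool_rot: [3.14, 0.004, 0.184]
wrist_force: [-1.1, -0.5, -1.5]
finger_gap: 0.292
clock: 23.43
ee_pos: [0.4345, 0.283, 0.1106]
tool_rot: [-3.141, -0.001, 0.184]
wrist_force: [0.2, 1.2, -2.4]
finger_gap: 0.298
t23.43 pos [0.4345 0.283  0.1106] rot [-3.141e+00 -1.000e-03  1.840e-01] F [ 0.2  1.2 -2.4] gap mm 26.2
tool mm now [-0.4 -0.2  7. ] turn deg 0.02
tool mm at final yaw [-0.3 -0.2  7. ]
```

```bash
python3 -m inch '[{"fingers":20,"dx":0,"dy":0,"dz":4,"yaw":0},{"fingers":20,"dx":0,"dy":0,"dz":0,"yaw":0},{"fingers":20,"dx":0,"dy":0,"dz":2,"yaw":0},{"fingers":20,"dx":0,"dy":0,"dz":0,"yaw":0},{"fingers":20,"dx":0,"dy":0,"dz":0,"yaw":0}]'; python3 -m inch '[{"fingers":20,"dx":0,"dy":0,"dz":0.8,"yaw":0},{"fingers":20,"dx":0,"dy":0,"dz":0,"yaw":0},{"fingers":20,"dx":0,"dy":0,"dz":0,"yaw":0}]'; python3 go.py .4341 .2831 .1036 .184
```

```text
clock: 23.85
ee_pos: [0.434, 0.2827, 0.1039]
tool_rot: [3.142, 0.0, 0.184]
wrist_force: [-0.1, -1.1, -2.2]
finger_gap: 0.292
clock: 24.1
ee_pos: [0.4341, 0.2828, 0.1036]
tool_rot: [-3.141, -0.0, 0.184]
wrist_force: [-1.4, -1.0, 4.4]
finger_gap: 0.294
t24.10 pos [0.4341 0.2828 0.1036] rot [-3.141 -0.     0.184] F [-1.4 -1.   4.4] gap mm 25.8
tool mm now [ 0.  -0.3  0. ] turn deg 0.01
tool mm at final yaw [ 0.  -0.3  0. ]
```

The bar is seated, with contact felt at the original height. I'll release and rise.

```bash
python3 -m inch '[{"fingers":100,"dx":0,"dy":0,"dz":0,"yaw":0},{"fingers":100,"dx":0,"dy":0,"dz":0,"yaw":0},{"fingers":100,"dx":0,"dy":0,"dz":0,"yaw":0},{"fingers":100,"dx":0,"dy":0,"dz":0,"yaw":0},{"fingers":100,"dx":0,"dy":0,"dz":0,"yaw":0}]'; python3 -m inch '[{"fingers":100,"dx":0,"dy":0,"dz":0,"yaw":0},{"fingers":100,"dx":0,"dy":0,"dz":0,"yaw":0},{"fingers":100,"dx":0,"dy":0,"dz":-10,"yaw":0},{"fingers":100,"dx":0,"dy":0,"dz":-30,"yaw":0},{"fingers":100,"dx":0,"dy":0,"dz":-35,"yaw":0}]';python3 -m inch '[{"fingers":100,"dx":0,"dy":0,"dz":-38,"yaw":0},{"fingers":100,"dx":0,"dy":0,"dz":-38,"yaw":0},{"fingers":100,"dx":0,"dy":0,"dz":-38,"yaw":0},{"fingers":100,"dx":0,"dy":20,"dz":-30,"yaw":0},{"fingers":100,"dx":0,"dy":20,"dz":0,"yaw":0}]';python3 -m inch '[{"fingers":100,"dx":0,"dy":40,"dz":0,"yaw":0},{"fingers":100,"dx":0,"dy":40,"dz":0,"yaw":0},{"fingers":100,"dx":0,"dy":30,"dz":0,"yaw":0},{"fingers":100,"dx":0,"dy":0,"dz":0,"yaw":0},{"fingers":100,"dx":0,"dy":0,"dz":0,"yaw":0}]'; python3 go.py
python3 - <<'E'
from h import *
im=get_image("scene");cv2.imwrite("pics/f1.png",cv2.resize(im[:,:,::-1],(784,588),interpolation=cv2.INTER_CUBIC));crop(im,240,300,70,85,7,"pics/f3.png")
im=get_image("top");cv2.imwrite("pics/f2.png",cv2.resize(im[:,:,::-1],(784,588),interpolation=cv2.INTER_CUBIC))
E
```

```text
clock: 24.52
ee_pos: [0.4341, 0.2827, 0.1031]
tool_rot: [-3.142, -0.0, 0.184]
wrist_force: [0.7, 1.2, -0.4]
finger_gap: 0.634
clock: 24.93
ee_pos: [0.4328, 0.2819, 0.1778]
tool_rot: [3.14, 0.004, 0.184]
wrist_force: [1.5, -0.7, 0.4]
finger_gap: 0.981
clock: 25.35
ee_pos: [0.4439, 0.2449, 0.3296]
tool_rot: [-3.138, -0.011, 0.186]
wrist_force: [1.3, -0.3, 0.0]
finger_gap: 1.002
clock: 25.77
ee_pos: [0.4616, 0.1341, 0.3229]
tool_rot: [-3.141, -0.001, 0.181]
wrist_force: [0.4, -0.3, -0.6]
finger_gap: 0.997
t25.77 pos [0.4616 0.1341 0.3229] rot [-3.141e+00 -1.000e-03  1.810e-01] F [ 0.4 -0.3 -0.6] gap mm 87.7
```

View pics/f1.png

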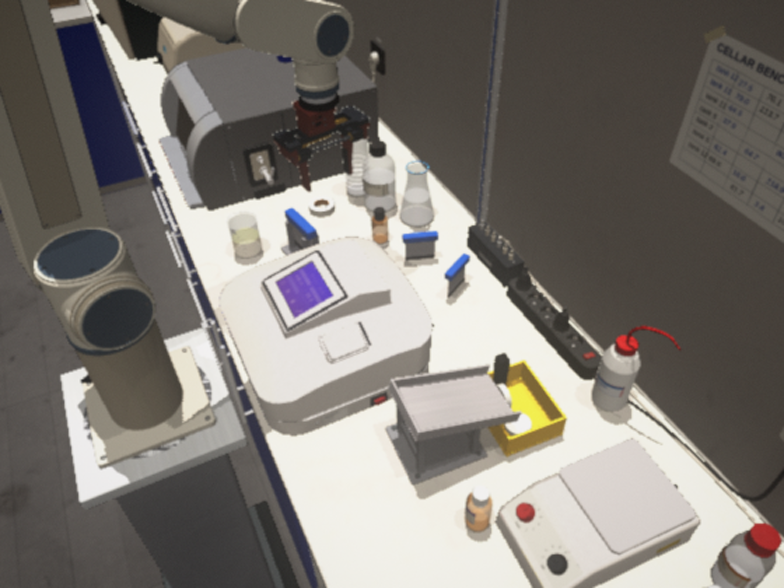

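View pics/f2.png

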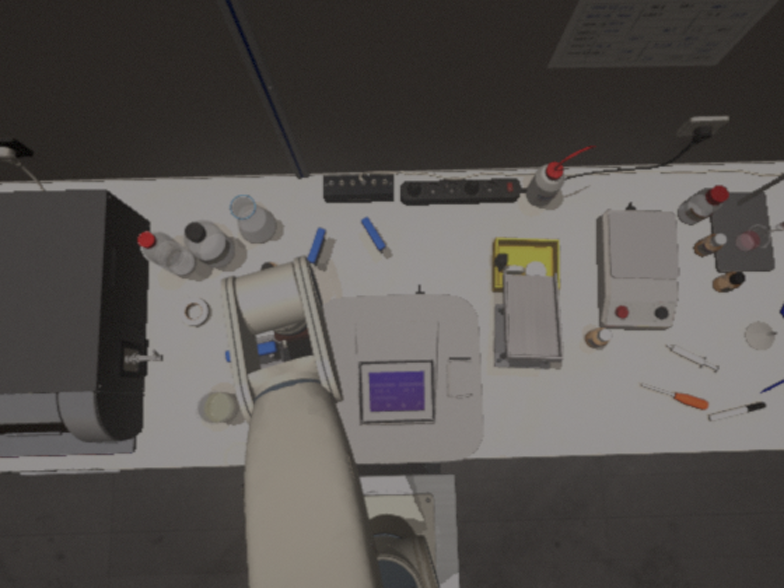

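View pics/f3.png

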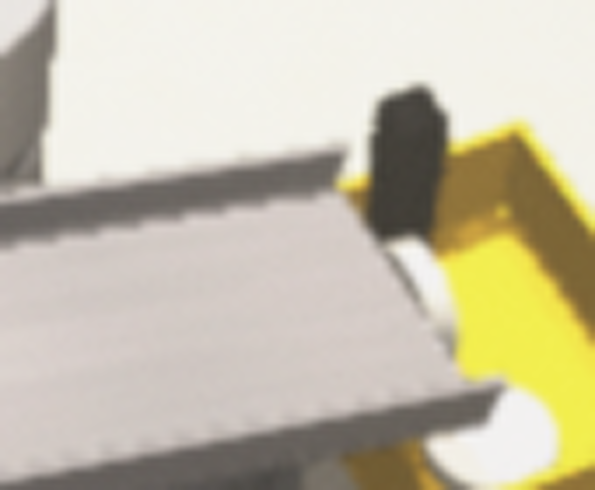

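Run:
```python
from h import *
im=get_image("scene");crop(im,140,195,60,80,9,"pics/f4.png")
```

```text
(no output)
```

View pics/f4.png

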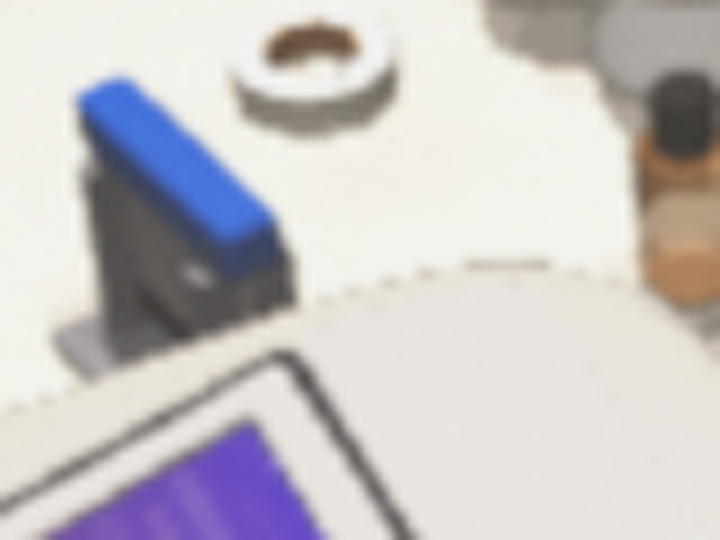

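The scraper hangs just as it did in the first picture, with its bar corners within about 1 px. I'm handing in.

```bash
python3 -c "
from plant import *
print(finish_job())"
```

```text
the job is handed in; nothing more can be done
None
```

The job is done and handed in at about 26 s on the robot's clock. I slid the bin by its post until its mouth was under the lip, then swept both discs into it in one pass with the scraper blade. The scraper is hung back in its rack.

**Last checks:**
- **Discs:** The tray is empty and both discs are in the bin. One lies flat. The other stands leaning on its edge beside the post, its top at about 46 mm, below the 55 mm rim. It did not move between the two pictures I took of it, about 6 s apart.
- **Bin:** After I released it, a fit put its centre about 33 mm beyond the lip, against about 35 mm asked for.
- **Scraper:** It looks as it did at the start in the close-up. I felt the bar touch the rack at its original height before letting go.
- **Tape and bottles:** They look unmoved, and I never reached for them.
- **Forces:** Wrist forces in the readings, taken at the end of each call, stayed under 10 N.

**Disagreements:** My fit of the tray was off by 1 to 1.5 px at its back corners. The network's lip point differed from my fit by about 5 mm. Neither caused trouble, because the blade touched the tray floor where the fit predicted.

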